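# Trim two ballast packs on spring scales and tidy away the spares

### The job

Make up two ballast packs of the right weight: take castings off the overloaded spring scale and add castings to the underloaded one until both needles rest inside the green part of their dials. Put every casting that is then not on a pan into the grey tray, and leave the scissors, the note pad and the marker where they are.

Things in the scene. Friction and masses are not known exactly. Their poses are not given: they have to be found in the camera images.
- scale_a_pan (a joint): pan of the spring scale overloaded at the start: three blue and three yellow castings on it (it may stand left or right). Value: how far the pan has sunk, m: 0 empty, 0.062 at the stop; 1 mm for every 19.6 g (192 N/m), well damped. The green of the dial is 0.037 to 0.045 m (724 to 881 g)
- scale_a_needle (a joint): red needle of this scale, driven by the pan, clockwise round a white dial 80 mm across that faces up and towards the robot in front of the housing (at most 60 mm high, centre 108 mm to -x of the pan's). Value: rad, 70 per m of pan; a black tick every 5 mm of pan; the green sector spans 2.59 to 3.15 rad
- scale_a_floor (a point): centre of the upper face of this scale's steel pan floor; sinks with the pan (118 mm over the desk when empty). x, y along the pan's sides (x away from the robot at yaw 0), z up. Inside, the pan is 118 mm in x, 162 mm in y; its rim stands 6 mm above its floor. Under it is a fixed white housing 130 x 150 x 45 mm high
- scale_b_pan (a joint): pan of the spring scale underloaded at the start: two blue castings on it (it may stand left or right). Value: how far the pan has sunk, m: 0 empty, 0.062 at the stop; 1 mm for every 19.6 g (192 N/m), well damped. The green of the dial is 0.037 to 0.045 m (724 to 881 g)
- scale_b_needle (a joint): red needle of this scale, driven by the pan, clockwise round a white dial 80 mm across that faces up and towards the robot in front of the housing (at most 60 mm high, centre 108 mm to -x of the pan's). Value: rad, 70 per m of pan; a black tick every 5 mm of pan; the green sector spans 2.59 to 3.15 rad
- scale_b_floor (a point): centre of the upper face of this scale's steel pan floor; sinks with the pan (118 mm over the desk when empty). x, y along the pan's sides (x away from the robot at yaw 0), z up. Inside, the pan is 118 mm in x, 162 mm in y; its rim stands 6 mm above its floor. Under it is a fixed white housing 130 x 150 x 45 mm high
- tray_in (a point): centre of the inner floor of the grey storage tray, fixed to the desk, floor 4 mm up; inside 124 mm in its x and 198 mm in its y; walls 16 mm high over the desk
- large_1_mid (a point): blue large metal ballast casting, about 240 g give or take 10 %: base 44 (x) x 40 (y) x 20 mm high, on it a central upright lug 24 (x) x 12 (y) x 22 mm high to take hold of across y; whole height 42 mm. Point: the centre, half-way up (21 mm over the underside), z up. starts on the overloaded pan
- large_2_mid (a point): blue large metal ballast casting, about 240 g give or take 10 %: base 44 (x) x 40 (y) x 20 mm high, on it a central upright lug 24 (x) x 12 (y) x 22 mm high to take hold of across y; whole height 42 mm. Point: the centre, half-way up (21 mm over the underside), z up. starts on the overloaded pan
- large_3_mid (a point): blue large metal ballast casting, about 240 g give or take 10 %: base 44 (x) x 40 (y) x 20 mm high, on it a central upright lug 24 (x) x 12 (y) x 22 mm high to take hold of across y; whole height 42 mm. Point: the centre, half-way up (21 mm over the underside), z up. starts on the overloaded pan
- small_1_mid (a point): yellow small metal ballast casting, about 100 g give or take 10 %: base 44 (x) x 30 (y) x 8 mm high, on it a central upright lug 24 (x) x 12 (y) x 22 mm high to take hold of across y; whole height 30 mm. Point: the centre, half-way up (15 mm over the underside), z up. starts on the overloaded pan
- small_2_mid (a point): yellow small metal ballast casting, about 100 g give or take 10 %: base 44 (x) x 30 (y) x 8 mm high, on it a central upright lug 24 (x) x 12 (y) x 22 mm high to take hold of across y; whole height 30 mm. Point: the centre, half-way up (15 mm over the underside), z up. starts on the overloaded pan
- small_3_mid (a point): yellow small metal ballast casting, about 100 g give or take 10 %: base 44 (x) x 30 (y) x 8 mm high, on it a central upright lug 24 (x) x 12 (y) x 22 mm high to take hold of across y; whole height 30 mm. Point: the centre, half-way up (15 mm over the underside), z up. starts on the overloaded pan
- large_4_mid (a point): blue large metal ballast casting, about 240 g give or take 10 %: base 44 (x) x 40 (y) x 20 mm high, on it a central upright lug 24 (x) x 12 (y) x 22 mm high to take hold of across y; whole height 42 mm. Point: the centre, half-way up (21 mm over the underside), z up. starts on the underloaded pan
- large_5_mid (a point): blue large metal ballast casting, about 240 g give or take 10 %: base 44 (x) x 40 (y) x 20 mm high, on it a central upright lug 24 (x) x 12 (y) x 22 mm high to take hold of across y; whole height 42 mm. Point: the centre, half-way up (21 mm over the underside), z up. starts on the underloaded pan
- large_6_mid (a point): blue large metal ballast casting, about 240 g give or take 10 %: base 44 (x) x 40 (y) x 20 mm high, on it a central upright lug 24 (x) x 12 (y) x 22 mm high to take hold of across y; whole height 42 mm. Point: the centre, half-way up (21 mm over the underside), z up. starts loose on the desk
- small_4_mid (a point): yellow small metal ballast casting, about 100 g give or take 10 %: base 44 (x) x 30 (y) x 8 mm high, on it a central upright lug 24 (x) x 12 (y) x 22 mm high to take hold of across y; whole height 30 mm. Point: the centre, half-way up (15 mm over the underside), z up. starts loose on the desk; may be absent
- small_5_mid (a point): yellow small metal ballast casting, about 100 g give or take 10 %: base 44 (x) x 30 (y) x 8 mm high, on it a central upright lug 24 (x) x 12 (y) x 22 mm high to take hold of across y; whole height 30 mm. Point: the centre, half-way up (15 mm over the underside), z up. starts loose on the desk; may be absent
- small_6_mid (a point): yellow small metal ballast casting, about 100 g give or take 10 %: base 44 (x) x 30 (y) x 8 mm high, on it a central upright lug 24 (x) x 12 (y) x 22 mm high to take hold of across y; whole height 30 mm. Point: the centre, half-way up (15 mm over the underside), z up. starts loose on the desk; may be absent
- small_7_mid (a point): yellow small metal ballast casting, about 100 g give or take 10 %: base 44 (x) x 30 (y) x 8 mm high, on it a central upright lug 24 (x) x 12 (y) x 22 mm high to take hold of across y; whole height 30 mm. Point: the centre, half-way up (15 mm over the underside), z up. starts loose on the desk; may be absent
- small_8_mid (a point): yellow small metal ballast casting, about 100 g give or take 10 %: base 44 (x) x 30 (y) x 8 mm high, on it a central upright lug 24 (x) x 12 (y) x 22 mm high to take hold of across y; whole height 30 mm. Point: the centre, half-way up (15 mm over the underside), z up. starts loose on the desk; may be absent
- scissors: red-handled scissors lying on the desk, 72 x 170 x 9 mm, bystander; origin at the centre of its underside
- note_pad: turquoise note pad, 78 x 77 x 20 mm, bystander; origin at the centre of its underside
- marker_red: white marker with a red cap, 14 x 138 x 13 mm, bystander lying far back; origin at the centre of its underside

How it is judged:
By the outcome, as a careful person would: the job done as asked, in the order asked, and still so for the second after the job is handed in, with the robot touching nothing.
Of small_4, small_5, small_6, small_7, small_8 only 3 to 5 are there at a start; the rules pass over those that are not, and their reading is None.
At some moment in a run one of large_6, small_4, small_5 may be knocked a few centimetres aside while the robot is not near it.
It also fails if it takes over 210 s, if anything falls off the work surface, if the arm or the gripper's body presses on something with over 40 N, if the wrist force passes 120 N, or if a joint passes its speed limit or range.

### The arm

A 6-joint arm with a two-finger parallel gripper is mounted at the origin on a cart in front of the work surface, level with it; the furniture and walls round the work are solid. World frame = base frame: x ahead of the robot, y to its left, z up, the work surface at z = 0. Lengths are in m, angles in rad, forces in N, time in s.
With the tool pointing down it reaches from about 0.375 to 0.925 m from the base axis. Payload 5.7 kg.
Tool frame: the origin (TCP) lies at the very end of the fingers, on their centre line; the grasp point (between the pads) lies 19 mm behind it (r.grasp_offset is the distance from the TCP to the grasp point, in m); x points along the fingers, y is the direction in which the jaws open and shut, and the axes are right-handed (so a half turn about x gives the same grasp; the last joint's range is limited). The gripper opens to 85 mm and grips with 20 to 120 N. Pads are 22 mm wide; open, the fingers measure 114 mm over their backs; the gripper's body (76 mm by 85 mm) begins 54 mm behind the grasp point. The pads swing forward as they close: fully open they stand 13 mm farther back than shut.
Start: joints at [0.994, 0.359, 1.51, -0, 1.272, -0.115], TCP at [0.267, 0.537, 0.231] pointing down, gripper open.
Joint ranges: [-2.97, 2.97], [-1.01, 2.36], [0.21, 2.38], [-0.96, 4.11], [0.2, 2.71], [-2.98, 2.98]. Speed limits (rad/s): [2.39, 2.39, 3.14, 3.14, 3.14, 3.14].

### API

Orientations are given as a rotation vector (axis times angle).
In Python, from rig import r gives the robot as it stands.
- The arm moves only by the tool servo_tool, never from a script. Its argument "series" is a list of rows, each a list of 7 numbers: the shift along the tool's x, y, z in m, then the turn, a rotation vector about the tool's x, y, z in rad, then the opening, from -1 (shut) to 1 (fully open). In form: [[tx, ty, tz, ax, ay, az, grip], ...]. A call has 1 to 12 rows; each row shifts and turns the commanded pose from where the row before left it, along the tool's axes as they then stand; what a row does not reach is not made up. A row lasts 1/10 s, in which the tool goes at most 50 mm and 8.59 degrees, less where a joint would pass 70% of its speed; a pose out of reach is approached as far as the arm can. A call with a gripper value outside its range is refused whole. The fingers move at their own pace and stop on an object; "force" is the grip in N (left out, the last holds). Time passes only in rows, so rows that do not move let the fingers close. It gives the time, the measured TCP pose, the force and the opening at its end, in the units of the state.
- r.state(): the state, without advancing time (a new reading comes with each control period).
- r.read_camera(name): name is "side" or "top" or "wrist"; returns a dict with "img" (420x560x3 uint8, red, green, blue), "fx", "fy", "cx", "cy" (pixels), "origin" and "attitude" of the camera in the world; the wrist camera has in their place "hand_eye" (4x4, takes a point from camera to tool coordinates, whose origin is the TCP and whose axes are the tool frame's). Camera axes: x right, y up, looking along -z (the intrinsics and any distortion apply to the point x, -y, -z); pixel columns grow to the right and rows downward; lengths in m; the calibration is good to about 2 mm. The wrist camera is an equidistant fisheye: a pixel r from the principal point sees the ray r / f radians off the axis. A picture is of the moment at which its call begins: read the wrist's pose just before it. There is no depth.
- r.hand_in(): hands the job in, once; it reports no verdict.
The state is a dict: "t": time; "joint_pos": joint angles; "dq": joint speeds; "tau": joint torques, N m; "tool_pos": TCP position; "eef_rot": TCP orientation; "wrist_force": force on the tool from outside, world axes, zero at the start; "ft_torque": the same for the moment, N m; "opening": finger opening in m.
Only numpy, scipy, OpenCV 4.12 (cv2) and the standard library are available. Lean on these libraries where they do the work, as an engineer would, in place of code of your own. Each camera call takes 0.05 s, during which the arm holds its last target.

## Working session

There is one attempt and no reset: what is moved stays moved. The work goes in short steps, Python scripts to look and compute and a tool call to move; the robot and the scene stay as the last step left them, time stands still between calls to the robot, and variables do not carry over. Pictures are saved under pics/ and viewed, and the job is handed in when it is done.

Besides the shell and the picture viewer there is one more tool, called after "Call:" by a JSON object that holds its "api" and its "payload", one argument or row to a line. servo_tool: Moves the arm, as the interface text tells. Its arguments: {"type":"object","properties":{"series":{"type":"array","items":{"type":"array","items":{"type":"number"}}},"force":{"type":"number"}},"required":["series"]}

```bash
ls; mkdir -p pics; python3 - <<'E'
from rig import r
import cv2,numpy as np
print(r.state())
for n in ["side","top","wrist"]:
    c=r.read_camera(n); cv2.imwrite(f"pics/{n}0.png",c["img"][:,:,::-1])
    print(n,{k:v for k,v in c.items() if k!="img"})
E
```

```text
pics
{'t': 0.0, 'joint_pos': array([ 9.93906586e-01,  3.59529571e-01,  1.51142402e+00,  1.81133921e-05,
        1.27251696e+00, -1.15127592e-01]), 'dq': array([-6.54870727e-05, -1.16373056e-03, -1.18568977e-03,  5.10498055e-04,
        1.03241228e-03,  9.68770895e-04]), 'tau': array([-1.31726574e-03, -5.27613223e+01, -2.78612709e+01, -5.12471797e-04,
        1.32853043e-02, -2.50542286e-05]), 'tool_pos': array([0.26695822, 0.53657943, 0.23044217]), 'eef_rot': array([ 0.36072646,  1.54095458, -0.36351268]), 'wrist_force': array([0.27469463, 0.06414942, 0.55734824]), 'ft_torque': array([-0.01249525, -0.01967091, -0.0150189 ]), 'opening': 0.08538263242253286}
side {'fx': 396.51705572603925, 'fy': 396.51705572603925, 'cx': 279.9366229044673, 'cy': 205.69981553795606, 'origin': array([ 0.53403341, -0.87597252,  0.57288281]), 'attitude': array([ 1.05964239, -0.01149111, -0.06468875])}
top {'fx': 506.4247870472048, 'fy': 506.4247870472048, 'cx': 284.3399351891397, 'cy': 208.04829630382739, 'origin': array([ 2.87260677e-01, -5.99193753e-04,  1.47153871e+00]), 'attitude': array([ 0.16705388, -0.1651238 , -1.52995688])}
wrist {'fx': 325.19226210127806, 'fy': 325.19226210127806, 'cx': 279.8513400486227, 'cy': 208.80928150682783, 'hand_eye': array([[-8.60143274e-04,  2.84702965e-01, -9.58615398e-01,
        -1.43140359e-01],
       [ 9.99999554e-01, -1.29902337e-04, -9.35856520e-04,
        -4.87681087e-04],
       [-3.90967506e-04, -9.58615776e-01, -2.84702726e-01,
        -7.30713149e-02],
       [ 0.00000000e+00,  0.00000000e+00,  0.00000000e+00,
         1.00000000e+00]])}
```

View pics/top0.png

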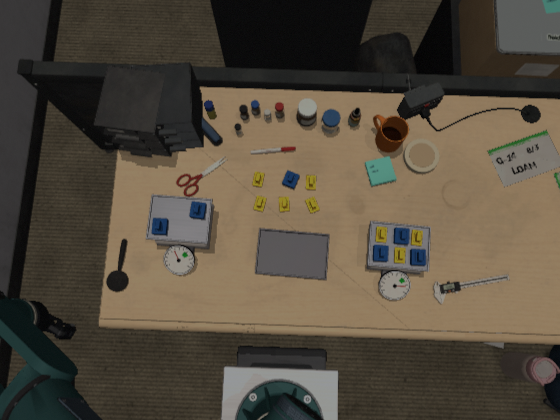

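View pics/side0.png

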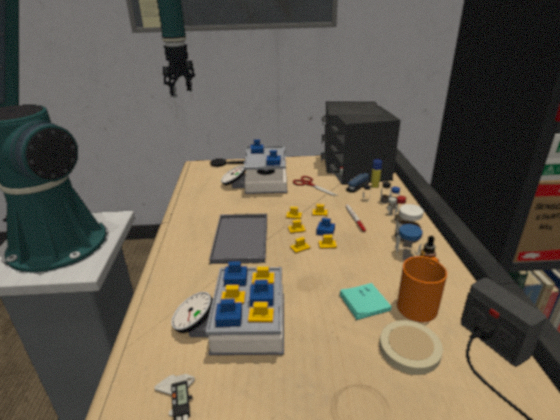

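View pics/wrist0.png

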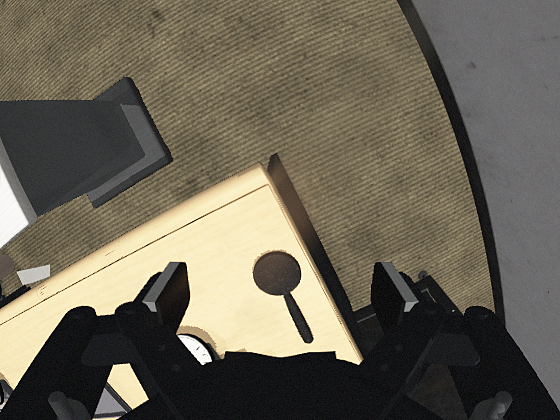

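```bash
cat > h.py <<'E'
from rig import r
import cv2,numpy as np
from scipy.spatial.transform import Rotation as R
def cam(n):
    c=r.read_camera(n); c["R"]=R.from_rotvec(c["attitude"]).as_matrix() if n!="wrist" else None
    return c
def ray(c,u,v,z):
    d=c["R"]@np.array([(u-c["cx"])/c["fx"],-(v-c["cy"])/c["fy"],-1.])
    o=c["origin"]; return o+d*(z-o[2])/d[2]
def proj(c,p):
    q=c["R"].T@(np.asarray(p)-c["origin"]); return np.array([c["cx"]+c["fx"]*q[0]/-q[2],c["cy"]-c["fy"]*q[1]/-q[2]])
def crop(c,x0,y0,x1,y1,s,name):
    cv2.imwrite(name,cv2.resize(c["img"][y0:y1,x0:x1,::-1],None,fx=s,fy=s,interpolation=cv2.INTER_CUBIC))
E
python3 - <<'E'
from h import *
c=cam("top")
crop(c,360,215,440,305,6,"pics/tA.png")
crop(c,140,185,220,280,6,"pics/tB.png")
crop(c,240,140,390,290,5,"pics/tM.png")
E
```

```text
(no output)
```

View pics/tA.png

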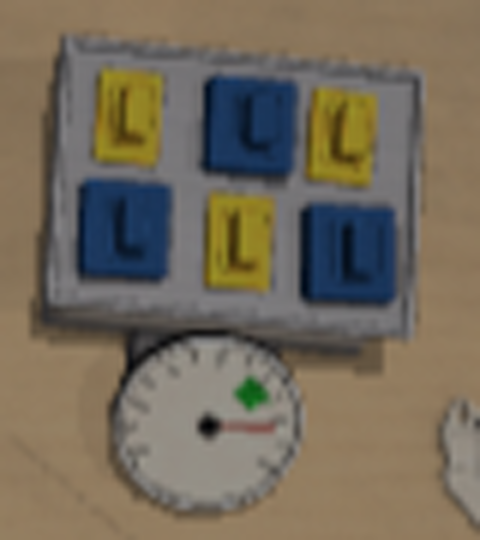

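View pics/tB.png

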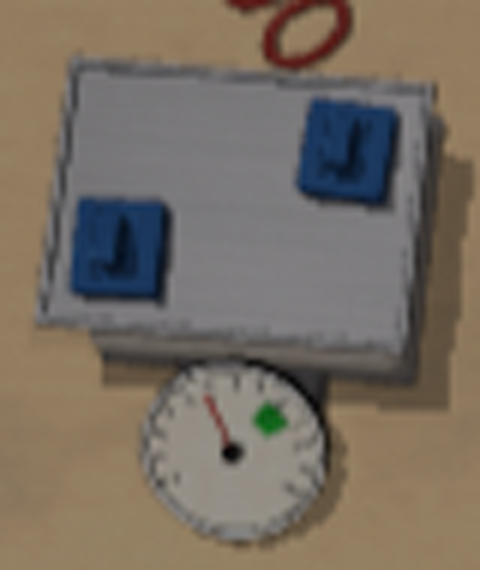

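View pics/tM.png

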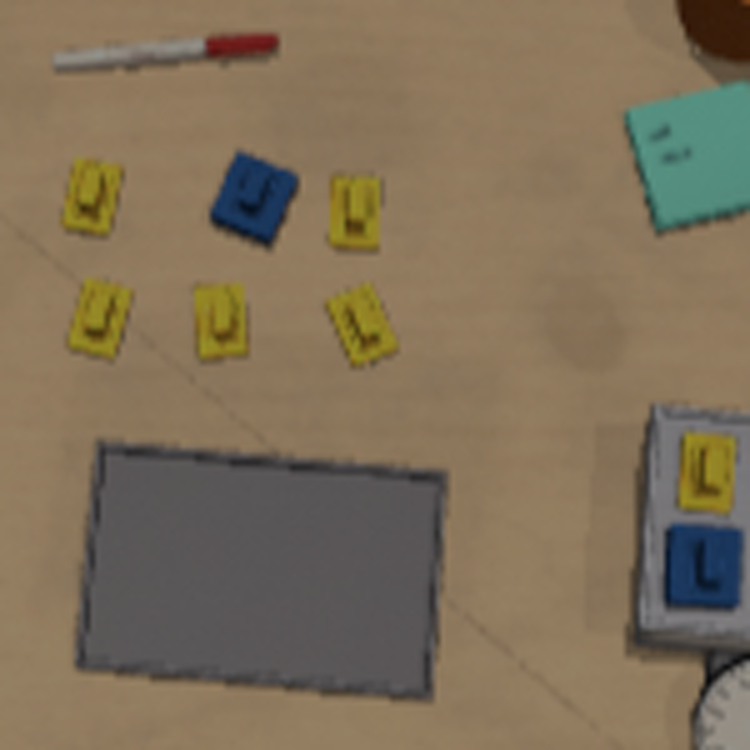

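```bash
cat > loc.py <<'E'
from h import *
def blobs(c,lo,hi,amin):
    hsv=cv2.cvtColor(c["img"],cv2.COLOR_RGB2HSV)
    m=cv2.inRange(hsv,lo,hi); m=cv2.morphologyEx(m,cv2.MORPH_CLOSE,np.ones((3,3)))
    cs,_=cv2.findContours(m,cv2.RETR_EXTERNAL,cv2.CHAIN_APPROX_NONE)
    return [k for k in cs if cv2.contourArea(k)>amin]
def locate(c,fa=.067,fb=.0945):
    out=[]
    for nm,lo,hi,h,n in [("L",(105,120,40),(125,255,255),.020,44),("S",(20,140,90),(35,255,255),.008,44)]:
        for k in blobs(c,lo,hi,60):
            (u,v),_,_=cv2.minAreaRect(k)
            if not(140<u<440 and 160<v<290): continue
            f=fa if u>360 else fb if u<220 else (.004 if (v>228) else 0)
            P=np.array([ray(c,p[0][0],p[0][1],f+h)[:2] for p in k]).astype(np.float32)
            (x,y),(w,hh),a=cv2.minAreaRect(P)
            # long side direction = object x
            a=np.radians(a); 
            if w<hh: a+=np.pi/2; w,hh=hh,w
            a=(a+np.pi/2)%np.pi-np.pi/2
            out.append((nm,round(u),round(v),x,y,w,hh,np.degrees(a)))
    return out
if __name__=="__main__":
    c=cam("top")
    for o in locate(c): print(o[0],o[1:3],np.round(o[3:7],4),round(o[7],1))
    for n,pts,z in [("panA",[(371,222),(430,227),(428,270),(368,266)],.073),("panB",[(152.5,195),(212,200),(208,243),(147,238.5)],.1005),("tray",[(260,229),(329,234),(326,279),(256,273)],.016)]:
        P=np.array([ray(c,*p,z)[:2] for p in pts],np.float32); print(n,P.mean(0),[np.round(t,3) for t in cv2.minAreaRect(P)], np.degrees(np.arctan2(*(P[0]+P[1]-P[2]-P[3])[::-1])))
E
python3 loc.py
```

```text
L (418, 256) [ 0.4622 -0.3633  0.0419  0.0412] -1.0
L (380, 252) [ 0.47   -0.2606  0.042   0.0385] -0.2
L (401, 236) [ 0.5195 -0.3189  0.0425  0.0388] -0.7
L (159, 226) [0.5182 0.3449 0.042  0.0398] -3.3
L (197, 210) [0.5669 0.2443 0.0435 0.0395] -5.4
L (290, 179) [ 0.689  -0.0077  0.0426  0.0383] -21.9
S (399, 254) [ 0.4677 -0.3153  0.0418  0.0276] -0.9
S (416, 237) [ 0.5176 -0.3647  0.0414  0.0287] -6.7
S (381, 234) [ 0.5239 -0.2659  0.0404  0.028 ] -0.2
S (312, 205) [ 0.6166 -0.0747  0.0431  0.03  ] 24.8
S (284, 204) [0.6153 0.0081 0.0425 0.0296] 2.1
S (259, 203) [0.6151 0.0812 0.0433 0.0295] -12.4
S (310, 182) [ 0.6854 -0.0688  0.0435  0.027 ] 1.4
S (258, 179) [0.6893 0.0892 0.0424 0.0293] -9.7
panA [ 0.49202242 -0.31675586] [array([ 0.491, -0.317]), array([0.168, 0.124]), np.float64(87.052)] -4.0204253
panB [0.5423777 0.2928635] [array([0.543, 0.293]), array([0.168, 0.123]), np.float64(87.741)] -1.7102058
tray [ 0.46794885 -0.02214419] [array([ 0.469, -0.022]), array([0.201, 0.13 ]), np.float64(87.135)] -2.724193
```

```bash
cat > go.py <<'E'
import sys
from h import *
def go(x,y,z,yaw):
    s=r.state(); M=R.from_rotvec(s["eef_rot"]).as_matrix(); p=s["tool_pos"]
    print("t %.1f pos %s open %.4f q6 %.2f F %s"%(s["t"],np.round(p,4),s["opening"],s["joint_pos"][5],np.round(s["wrist_force"],1)))
    print("tilt x:",np.round(M[:,0],3))
    print("shift tool",np.round(M.T@(np.array([x,y,z])-p),4), "world", np.round(np.array([x,y,z])-p,4))
    ya=np.arctan2(M[1,1],M[0,1]); want=np.radians(yaw)+np.pi/2
    d=(want-ya+np.pi/2)%np.pi-np.pi/2
    print("turn about tool x (down):",round(-d,3),"q6 now",round(s["joint_pos"][5],2))
    # shift in frame after the turn
    M2=M@R.from_rotvec([-d,0,0]).as_matrix(); print("shift after turn",np.round(M2.T@(np.array([x,y,z])-p),4))
if __name__=="__main__": go(*map(float,sys.argv[1:5]))
E
python3 go.py 0.470 -0.2606 0.23 -2
```

```text
t 0.2 pos [0.2671 0.5369 0.2309] open 0.0854 q6 -0.12 F [-0.9 -0.5 -0.1]
tilt x: [-0.001 -0.001 -1.   ]
shift tool [ 0.0014 -0.6236  0.5369] world [ 0.2029 -0.7975 -0.0009]
turn about tool x (down): -0.427 q6 now -0.12
shift after turn [ 0.0014 -0.7899  0.2306]
```

Call:
{"api": "servo_tool", "payload": {
  "series": [
    [0,0,0,-0.107,0,0,0],
    [0,0,0,-0.107,0,0,0],
    [0,0,0,-0.107,0,0,0],
    [0,0,0,-0.106,0,0,0],
    [0,-0.03,0.04,0,0,0,0],
    [0,-0.03,0.04,0,0,0,0],
    [0,-0.03,0.04,0,0,0,0],
    [0,-0.04,0.02,0,0,0,0],
    [0,-0.045,0.01,0,0,0,0],
    [0,-0.045,0.01,0,0,0,0],
    [0,-0.045,0.01,0,0,0,0],
    [0,-0.045,0.01,0,0,0,0]
  ],
  "force": 40
}}

```text
t: 1.45
tool_pos: [0.4365, 0.2193, 0.2313]
eef_rot: [0.027, 1.57, -0.027]
wrist_force: [1.0, -0.5, 0.1]
opening: 0.0421
```

Call:
{"api": "servo_tool", "payload": {
  "series": [
    [0,-0.045,0.01,0,0,0,0],
    [0,-0.045,0.01,0,0,0,0],
    [0,-0.045,0.01,0,0,0,0],
    [0,-0.045,0.01,0,0,0,0],
    [0,-0.045,0.01,0,0,0,0],
    [0,-0.045,0,0,0,0,0],
    [0,-0.045,0,0,0,0,0],
    [0,-0.045,0,0,0,0,0],
    [0,-0.045,0,0,0,0,0],
    [0,-0.03,0,0,0,0,0],
    [0,0,0,0,0,0,0],
    [0,0,0,0,0,0,0]
  ]
}}

```text
t: 2.65
tool_pos: [0.4709, -0.2156, 0.2311]
eef_rot: [0.029, 1.571, -0.028]
wrist_force: [-0.5, 0.2, -0.2]
opening: 0.0427
```

```bash
python3 go.py 0.470 -0.2606 0.16 -2; python3 - <<'E'
from h import *
c=cam("wrist"); cv2.imwrite("pics/w1.png",c["img"][:,:,::-1])
E
```

```text
t 2.6 pos [ 0.4709 -0.2156  0.2311] open 0.0427 q6 -2.10 F [-0.5  0.2 -0.2]
tilt x: [-0.001  0.001 -1.   ]
shift tool [ 0.0711 -0.045   0.0008] world [-0.0009 -0.045  -0.0711]
turn about tool x (down): -0.002 q6 now -2.1
shift after turn [ 0.0711 -0.045   0.0007]
```

View pics/w1.png

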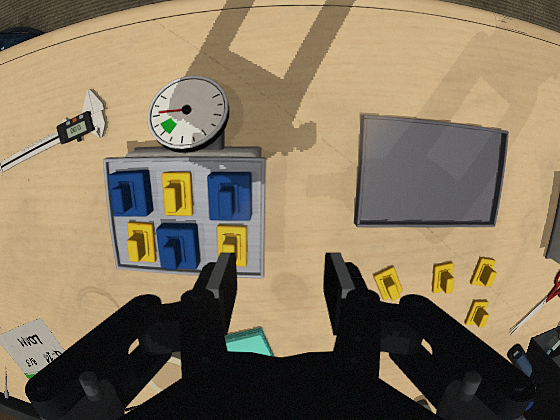

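```bash
cat > wr.py <<'E'
from h import *
def wcam():
    s=r.state(); c=r.read_camera("wrist"); T=np.eye(4); T[:3,:3]=R.from_rotvec(s["eef_rot"]).as_matrix(); T[:3,3]=s["tool_pos"]
    c["T"]=T@c["hand_eye"]; return c
def wray(c,u,v,z):
    a=np.array([(u-c["cx"]),(v-c["cy"])]); rr=np.linalg.norm(a); th=rr/c["fx"]; e=a/max(rr,1e-9)*np.sin(th)
    d=c["T"][:3,:3]@np.array([e[0],-e[1],-np.cos(th)]); o=c["T"][:3,3]; return o+d*(z-o[2])/d[2]
def wproj(c,p):
    q=np.linalg.inv(c["T"])@np.append(p,1); q=np.array([q[0],-q[1],-q[2]])
    rho=np.hypot(q[0],q[1]); th=np.arctan2(rho,q[2]); return c["cx"]+c["fx"]*th*q[0]/rho, c["cy"]+c["fx"]*th*q[1]/rho
E
python3 - <<'E'
from wr import *
c=wcam(); im=c["img"][:,:,::-1].copy()
from loc import locate
t=cam("top")
for o in locate(t):
    x,y=o[3:5]; f=.067 if y<-.2 else .0945 if y>.2 else 0
    h=.042 if o[0]=="L" else .030
    u,v=wproj(c,[x,y,f+h]); cv2.circle(im,(int(round(u)),int(round(v))),2,(0,0,255),-1)
for p in [(.47,-.2606,.109)]: print(wproj(c,p))
cv2.imwrite("pics/w2.png",cv2.resize(im[100:340,80:530],None,fx=1.7,fy=1.7))
E
```

```text
(np.float64(225.94977508581817), np.float64(203.36453901374298))
```

View pics/w2.png

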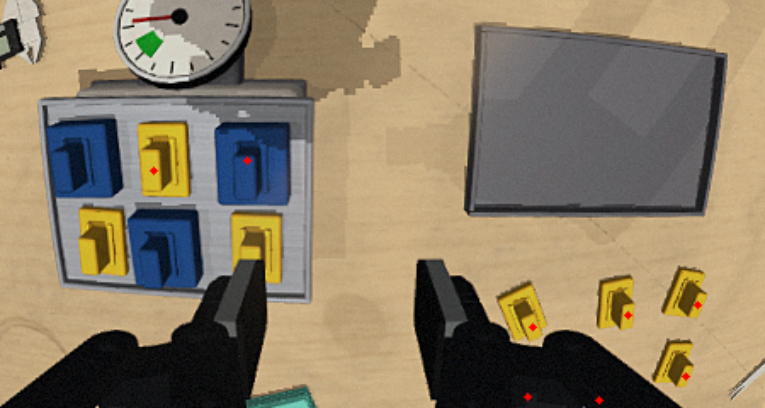

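Call:
{"api": "servo_tool", "payload": {
  "series": [
    [0,-0.023,0,0,0,0,0],
    [0,-0.023,0,0,0,0,0],
    [0.03,0,0,0,0,0,0],
    [0.03,0,0,0,0,0,0],
    [0.03,0,0,0,0,0,0],
    [0.015,0,0,0,0,0,0],
    [0,0,0,0,0,0,0]
  ]
}}

```text
t: 3.5
tool_pos: [0.4682, -0.2589, 0.1242]
eef_rot: [0.028, 1.575, -0.024]
wrist_force: [0.0, 0.7, 0.1]
opening: 0.0429
```

```bash
python3 go.py 0.470 -0.262 0.091 -2; python3 - <<'E'
from h import *
c=cam("wrist"); crop(c,140,60,420,340,2,"pics/w3.png")
E
```

```text
t 3.5 pos [ 0.4682 -0.2589  0.1242] open 0.0429 q6 -2.17 F [0.  0.7 0.1]
tilt x: [-0.004  0.003 -1.   ]
shift tool [ 0.0332 -0.0031  0.002 ] world [ 0.0018 -0.0031 -0.0332]
turn about tool x (down): 0.002 q6 now -2.17
shift after turn [ 0.0332 -0.0031  0.002 ]
```

View pics/w3.png

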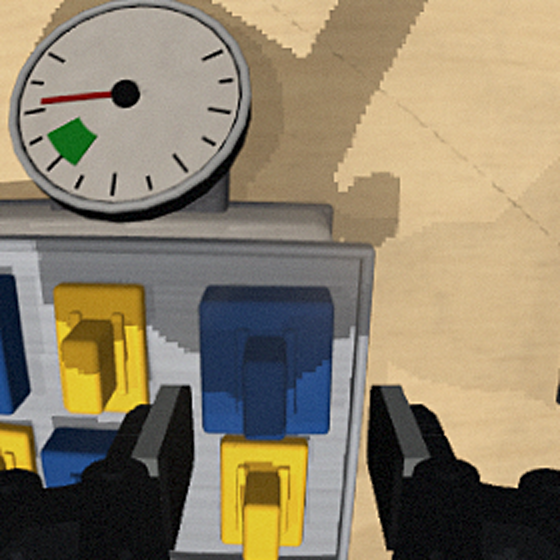

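Call:
{"api": "servo_tool", "payload": {
  "series": [
    [0,-0.003,0.002,0,0,0,0],
    [0.015,0,0,0,0,0,0],
    [0.015,0,0,0,0,0,0],
    [0.003,0,0,0,0,0,0],
    [0,0,0,0,0,0,0],
    [0,0,0,0,0,0,-1],
    [0,0,0,0,0,0,-1],
    [0,0,0,0,0,0,-1],
    [0,0,0,0,0,0,-1],
    [0,0,0,0,0,0,-1],
    [0,0,0,0,0,0,-1]
  ],
  "force": 60
}}

```text
t: 4.65
tool_pos: [0.472, -0.2647, 0.0935]
eef_rot: [0.027, 1.57, -0.028]
wrist_force: [1.7, 0.8, 0.0]
opening: 0.0101
```

Call:
{"api": "servo_tool", "payload": {
  "series": [
    [0,0,0,0,0,0,-1],
    [0,0,0,0,0,0,-1],
    [-0.01,0,0,0,0,0,-1],
    [-0.02,0,0,0,0,0,-1],
    [-0.03,0,0,0,0,0,-1],
    [-0.03,0,0,0,0,0,-1],
    [-0.03,0,0,0,0,0,-1],
    [-0.02,0,0,0,0,0,-1],
    [0,0,0,0,0,0,-1],
    [0,0,0,0,0,0,-1]
  ]
}}

```text
t: 5.65
tool_pos: [0.4709, -0.2642, 0.233]
eef_rot: [0.028, 1.571, -0.027]
wrist_force: [-0.2, 0.1, -3.1]
opening: 0.0105
```

```bash
python3 go.py 0.44 0.03 0.10 -2.7; python3 - <<'E'
from h import *
c=cam("wrist"); cv2.imwrite("pics/w4.png",c["img"][:,:,::-1])
E
```

```text
t 5.7 pos [ 0.4709 -0.2642  0.233 ] open 0.0105 q6 -2.17 F [-0.2  0.1 -3.1]
tilt x: [-0.001  0.    -1.   ]
shift tool [ 0.1331  0.2929 -0.041 ] world [-0.0309  0.2942 -0.133 ]
turn about tool x (down): 0.012 q6 now -2.17
shift after turn [ 0.1331  0.2924 -0.0446]
```

View pics/w4.png

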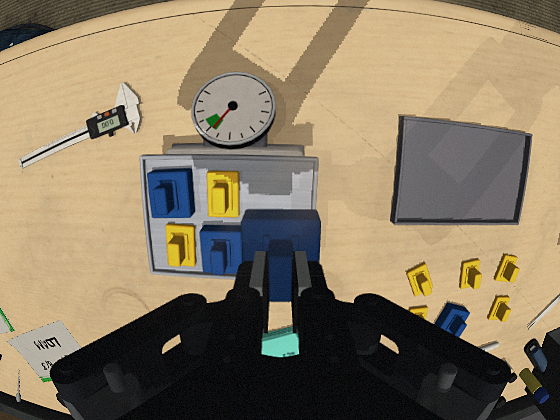

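```bash
python3 - <<'E'
import cv2
i=cv2.imread("pics/w4.png"); cv2.imwrite("pics/w4d.png",cv2.resize(i[65:150,185:280],None,fx=6,fy=6,interpolation=cv2.INTER_CUBIC))
E
```

```text
(no output)
```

View pics/w4d.png

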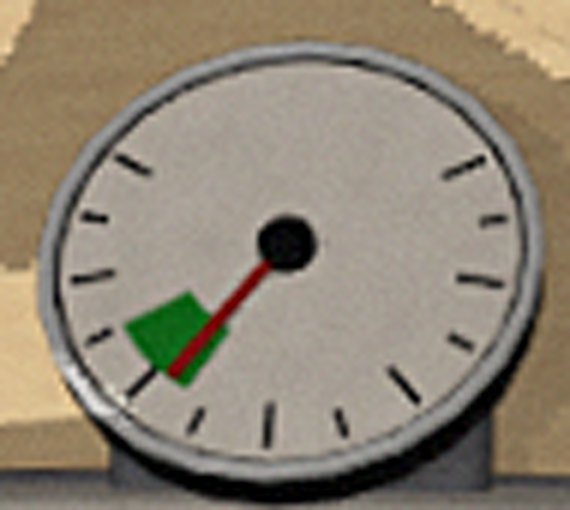

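```bash
python3 go.py 0.436 -0.0865 0.08 -2.7
```

```text
t 5.7 pos [ 0.4705 -0.2638  0.2322] open 0.0105 q6 -2.17 F [-0.6  0.3 -2.5]
tilt x: [-0.002  0.001 -1.   ]
shift tool [ 0.1525  0.1758 -0.0403] world [-0.0345  0.1773 -0.1522]
turn about tool x (down): 0.012 q6 now -2.17
shift after turn [ 0.1525  0.1753 -0.0424]
```

Call:
{"api": "servo_tool", "payload": {
  "series": [
    [0,0.03,-0.007,0.012,0,0,-1],
    [0,0.03,-0.007,0,0,0,-1],
    [0,0.03,-0.007,0,0,0,-1],
    [0,0.03,-0.007,0,0,0,-1],
    [0,0.03,-0.007,0,0,0,-1],
    [0,0.025,-0.007,0,0,0,-1],
    [0.04,0,0,0,0,0,-1],
    [0.04,0,0,0,0,0,-1],
    [0.04,0,0,0,0,0,-1],
    [0.03,0,0,0,0,0,-1],
    [0,0,0,0,0,0,-1],
    [0,0,0,0,0,0,-1]
  ]
}}

```text
t: 6.9
tool_pos: [0.4362, -0.0874, 0.0826]
eef_rot: [0.038, 1.574, -0.036]
wrist_force: [0.4, 0.1, -2.1]
opening: 0.0102
```

```bash
python3 go.py 0.436 -0.0865 0.033 -2.7;  python3 - <<'E'
from h import *
c=cam("wrist"); cv2.imwrite("pics/w5.png",c["img"][:,:,::-1])
E
```

```text
t 6.9 pos [ 0.4362 -0.0874  0.0826] open 0.0102 q6 -1.88 F [ 0.4  0.1 -2.1]
tilt x: [-0.004  0.001 -1.   ]
shift tool [ 0.0496  0.0008 -0.    ] world [-0.0002  0.0009 -0.0496]
turn about tool x (down): 0.0 q6 now -1.88
shift after turn [ 0.0496  0.0008 -0.    ]
```

View pics/w5.png

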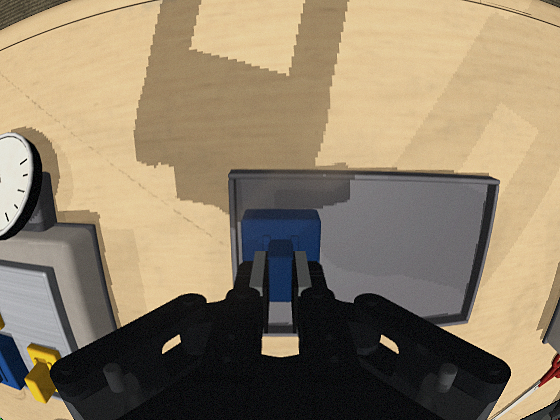

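Call:
{"api": "servo_tool", "payload": {
  "series": [
    [0.02,0,0,0,0,0,-1],
    [0.015,0,0,0,0,0,-1],
    [0.008,0,0,0,0,0,-1],
    [0.005,0,0,0,0,0,-1],
    [0,0,0,0,0,0,-1],
    [0,0,0,0,0,0,-1]
  ]
}}

```text
t: 7.55
tool_pos: [0.438, -0.088, 0.036]
eef_rot: [0.036, 1.569, -0.037]
wrist_force: [-0.2, 0.1, -2.8]
opening: 0.0101
```

Call:
{"api": "servo_tool", "payload": {
  "series": [
    [0.003,0,0,0,0,0,-1],
    [0.002,0,0,0,0,0,-1],
    [0,0,0,0,0,0,-1]
  ]
}}

```text
t: 7.85
tool_pos: [0.4382, -0.0878, 0.0317]
eef_rot: [0.036, 1.569, -0.037]
wrist_force: [-1.9, 2.4, 18.1]
opening: 0.01
```

Touched the tray floor. Release and rise.

Call:
{"api": "servo_tool", "payload": {
  "series": [
    [-0.001,0,0,0,0,0,-1],
    [0,0,0,0,0,0,-0.4],
    [0,0,0,0,0,0,-0.3],
    [0,0,0,0,0,0,-0.3],
    [-0.02,0,0,0,0,0,-0.3],
    [-0.04,0,0,0,0,0,-0.1],
    [-0.04,0,0,0,0,0,0],
    [-0.04,0,0,0,0,0,0],
    [-0.04,0,0,0,0,0,0],
    [0,0,0,0,0,0,0],
    [0,0,0,0,0,0,0]
  ]
}}

```text
t: 8.95
tool_pos: [0.4379, -0.088, 0.2119]
eef_rot: [0.036, 1.568, -0.037]
wrist_force: [-0.6, -0.0, -0.7]
opening: 0.0431
```

```bash
python3 loc.py;python3 go.py 0.689 -0.0077 0.18 -22;  python3 - <<'E'
from h import *
c=cam("wrist"); cv2.imwrite("pics/w6.png",c["img"][:,:,::-1])
c=cam("top"); crop(c,130,140,440,310,2.5,"pics/t6.png")
E
```

```text
L (315, 266) [ 0.4322 -0.0858  0.0382  0.0349] 86.8
L (418, 256) [ 0.4632 -0.3661  0.0427  0.0412] -1.1
L (402, 235) [ 0.5214 -0.3216  0.044   0.0388] -1.0
L (159, 226) [0.5183 0.3445 0.0418 0.0406] -3.3
L (197, 210) [0.5669 0.2443 0.0435 0.0395] -5.4
L (290, 179) [ 0.689  -0.0077  0.0432  0.038 ] -20.8
S (400, 254) [ 0.4686 -0.3181  0.042   0.0277] -0.9
S (418, 237) [ 0.5194 -0.3679  0.0431  0.0293] -6.7
S (382, 233) [ 0.5255 -0.268   0.043   0.0293] -4.9
S (284, 204) [0.6153 0.0082 0.0425 0.0296] 2.1
S (259, 203) [0.6151 0.0811 0.0434 0.0295] -12.9
S (310, 182) [ 0.6854 -0.0688  0.0435  0.027 ] 1.4
S (258, 179) [0.6893 0.0891 0.0426 0.0294] -8.5
panA [ 0.49202242 -0.31675586] [array([ 0.491, -0.317]), array([0.168, 0.124]), np.float64(87.052)] -4.0204253
panB [0.5423777 0.2928635] [array([0.543, 0.293]), array([0.168, 0.123]), np.float64(87.741)] -1.7102058
tray [ 0.46794885 -0.02214419] [array([ 0.469, -0.022]), array([0.201, 0.13 ]), np.float64(87.135)] -2.724193
t 9.0 pos [ 0.4369 -0.0876  0.2108] open 0.0425 q6 -1.88 F [-0.2  0.7 -0.7]
tilt x: [-0.001  0.    -1.   ]
shift tool [0.0306 0.0916 0.2481] world [ 0.2521  0.0799 -0.0308]
turn about tool x (down): 0.337 q6 now -1.88
shift after turn [0.0306 0.1685 0.2038]
```

View pics/w6.png

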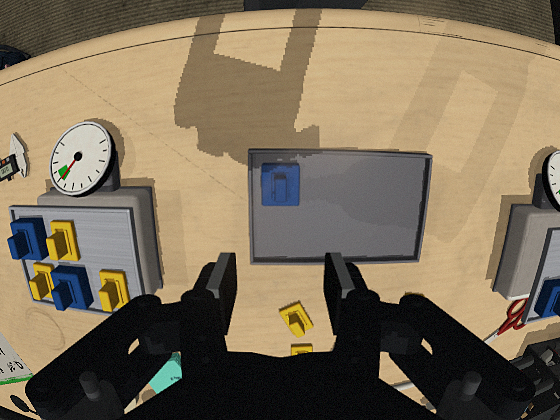

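View pics/t6.png

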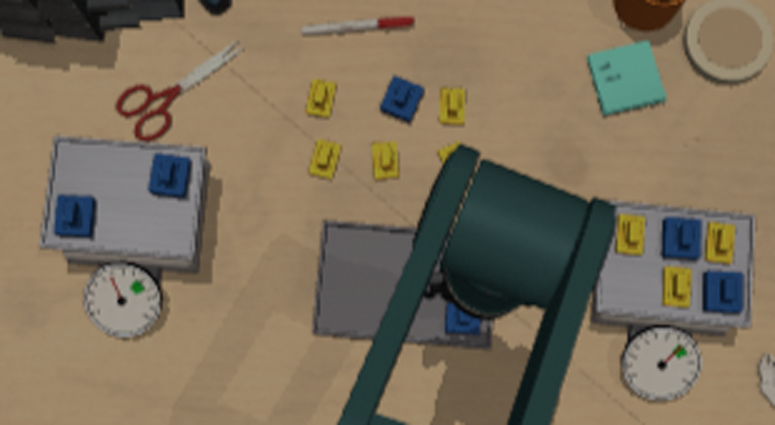

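Call:
{"api": "servo_tool", "payload": {
  "series": [
    [0,0,0,0.115,0,0,0],
    [0,0,0,0.115,0,0,0],
    [0,0,0,0.107,0,0,0],
    [0,0.028,0.034,0,0,0,0],
    [0,0.028,0.034,0,0,0,0],
    [0,0.028,0.034,0,0,0,0],
    [0,0.028,0.034,0,0,0,0],
    [0,0.028,0.034,0,0,0,0],
    [0.03,0.028,0.034,0,0,0,0],
    [0.04,0,0,0,0,0,0],
    [0.03,0,0,0,0,0,0],
    [0,0,0,0,0,0,0]
  ]
}}

```text
t: 10.3
tool_pos: [0.6817, -0.0084, 0.1056]
eef_rot: [0.3, 1.563, -0.302]
wrist_force: [-1.0, -0.3, -0.7]
opening: 0.0424
```

```bash
python3 go.py 0.689 -0.0077 0.024 -22;  python3 - <<'E'
from wr import *
c=wcam(); im=c["img"][:,:,::-1].copy()
u,v=wproj(c,[0.689,-.0077,.042]); cv2.circle(im,(int(u),int(v)),2,(0,0,255),-1)
cv2.imwrite("pics/w7.png",cv2.resize(im[100:400,120:460],None,fx=2,fy=2))
E
```

```text
t 10.3 pos [ 0.6817 -0.0084  0.1056] open 0.0424 q6 -1.30 F [-1.  -0.3 -0.7]
tilt x: [-0.014  0.001 -1.   ]
shift tool [0.0815 0.0037 0.0076] world [ 0.0073  0.0007 -0.0816]
turn about tool x (down): 0.001 q6 now -1.3
shift after turn [0.0815 0.0037 0.0076]
```

View pics/w7.png

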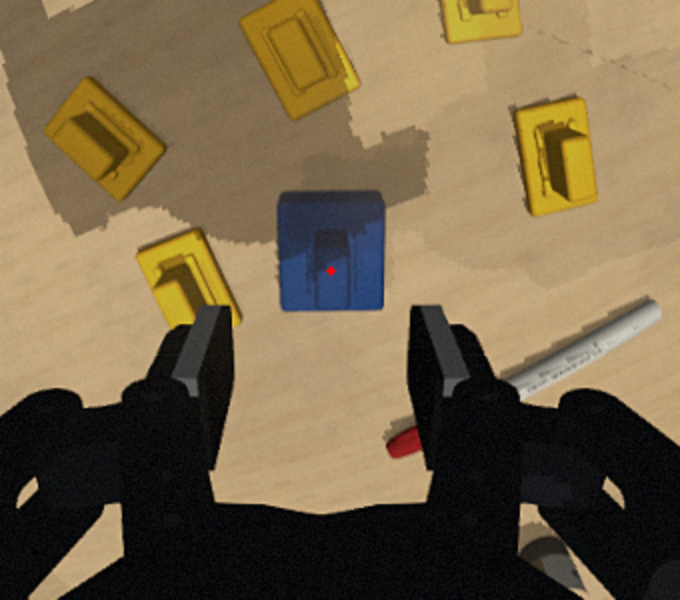

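Call:
{"api": "servo_tool", "payload": {
  "series": [
    [0,0.002,0,0,0,0,0],
    [0.03,0,0,0,0,0,0],
    [0.03,0,0,0,0,0,0],
    [0.015,0,0,0,0,0,0],
    [0.005,0,0,0,0,0,0],
    [0,0,0,0,0,0,0]
  ]
}}

```text
t: 10.95
tool_pos: [0.6881, -0.0075, 0.0339]
eef_rot: [0.301, 1.549, -0.301]
wrist_force: [0.3, 1.5, -0.2]
opening: 0.0426
```

```bash
python3 go.py 0.689 -0.0077 0.024 -22
```

```text
t 10.9 pos [ 0.6881 -0.0075  0.0339] open 0.0426 q6 -1.30 F [ 0.3  1.5 -0.2]
tilt x: [ 0.001 -0.    -1.   ]
shift tool [0.0099 0.0001 0.0009] world [ 0.0009 -0.0002 -0.0099]
turn about tool x (down): 0.0 q6 now -1.3
shift after turn [0.0099 0.0001 0.0009]
```

Call:
{"api": "servo_tool", "payload": {
  "series": [
    [0.005,0,0,0,0,0,0],
    [0.004,0,0,0,0,0,0],
    [0,0,0,0,0,0,-1],
    [0,0,0,0,0,0,-1],
    [0,0,0,0,0,0,-1],
    [0,0,0,0,0,0,-1],
    [0,0,0,0,0,0,-1],
    [0,0,0,0,0,0,-1],
    [0,0,0,0,0,0,-1]
  ]
}}

```text
t: 11.85
tool_pos: [0.6879, -0.0073, 0.0245]
eef_rot: [0.301, 1.549, -0.301]
wrist_force: [-1.2, 1.8, 4.9]
opening: 0.0106
```

Call:
{"api": "servo_tool", "payload": {
  "series": [
    [-0.01,0,0,0,0,0,-1],
    [-0.03,0,0,0,0,0,-1],
    [-0.04,0,0,0,0,0,-1],
    [-0.04,0,0,0,0,0,-1],
    [-0.04,0,0,0,0,0,-1],
    [-0.04,0,0,0,0,0,-1],
    [-0.01,0,0,0,0,0,-1],
    [0,0,0,0,0,0,-1],
    [0,0,0,0,0,0,-1]
  ]
}}

```text
t: 12.75
tool_pos: [0.6863, -0.0073, 0.2322]
eef_rot: [0.301, 1.553, -0.302]
wrist_force: [-0.1, 0.5, -3.1]
opening: 0.0107
```

```bash
python3 go.py 0.514 0.243 0.16 -3
```

```text
t 12.8 pos [ 0.6863 -0.0073  0.2322] open 0.0107 q6 -1.30 F [-0.1  0.5 -3.1]
tilt x: [-0.003  0.    -1.   ]
shift tool [ 0.0728  0.1676 -0.2533] world [-0.1723  0.2503 -0.0722]
turn about tool x (down): -0.331 q6 now -1.3
shift after turn [ 0.0728  0.2409 -0.1849]
```

Call:
{"api": "servo_tool", "payload": {
  "series": [
    [0,0,0,-0.111,0,0,-1],
    [0,0,0,-0.11,0,0,-1],
    [0,0,0,-0.11,0,0,-1],
    [0,0.04,-0.031,0,0,0,-1],
    [0,0.04,-0.031,0,0,0,-1],
    [0,0.04,-0.031,0,0,0,-1],
    [0,0.04,-0.031,0,0,0,-1],
    [0,0.04,-0.031,0,0,0,-1],
    [0,0.041,-0.03,0,0,0,-1],
    [0.02,0,0,0,0,0,-1],
    [0.02,0,0,0,0,0,-1],
    [0,0,0,0,0,0,-1]
  ]
}}

```text
t: 13.95
tool_pos: [0.5135, 0.2392, 0.1891]
eef_rot: [0.038, 1.58, -0.043]
wrist_force: [-0.8, -0.2, -2.8]
opening: 0.0104
```

```bash
python3 go.py 0.514 0.243 0.11 -3;  python3 - <<'E'
from wr import *
c=wcam(); im=c["img"][:,:,::-1].copy()
cv2.imwrite("pics/w8.png",im)
E
```

```text
t 13.9 pos [0.5135 0.2392 0.1891] open 0.0104 q6 -1.21 F [-0.8 -0.2 -2.8]
tilt x: [-0.01  -0.003 -1.   ]
shift tool [0.0791 0.0042 0.0011] world [ 0.0005  0.0038 -0.0791]
turn about tool x (down): 0.001 q6 now -1.21
shift after turn [0.0791 0.0042 0.0011]
```

View pics/w8.png

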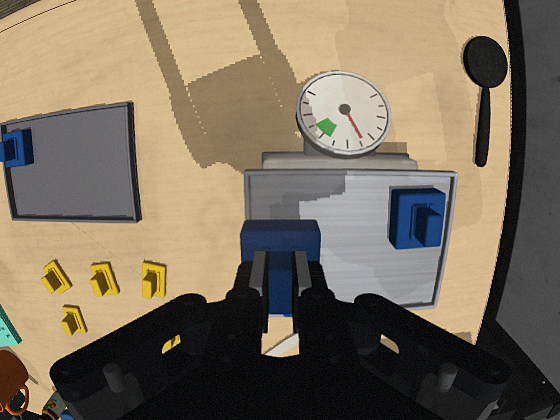

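Call:
{"api": "servo_tool", "payload": {
  "series": [
    [0.02,0.002,0,0,0,0,-1],
    [0.02,0,0,0,0,0,-1],
    [0.015,0,0,0,0,0,-1],
    [0.01,0,0,0,0,0,-1],
    [0,0,0,0,0,0,-1],
    [0,0,0,0,0,0,-1]
  ]
}}

```text
t: 14.6
tool_pos: [0.5183, 0.2418, 0.1295]
eef_rot: [0.042, 1.57, -0.042]
wrist_force: [-0.2, 0.1, -2.4]
opening: 0.0106
```

```bash
python3 go.py 0.514 0.243 0.11 -3;  python3 - <<'E'
from h import *
c=cam("side"); crop(c,200,120,320,210,6,"pics/s9.png")
E
```

```text
t 14.6 pos [0.5183 0.2418 0.1295] open 0.0106 q6 -1.20 F [-0.2  0.1 -2.4]
tilt x: [ 0. -0. -1.]
shift tool [ 0.0195  0.001  -0.0044] world [-0.0043  0.0012 -0.0195]
turn about tool x (down): -0.001 q6 now -1.2
shift after turn [ 0.0195  0.001  -0.0044]
```

View pics/s9.png

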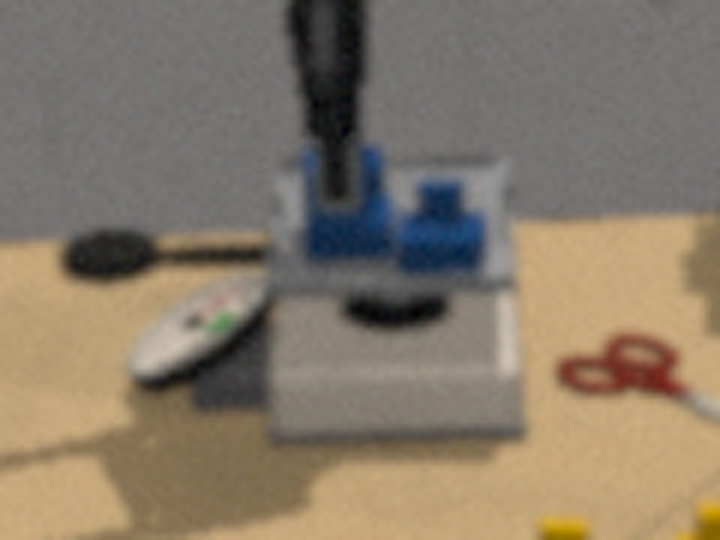

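Call:
{"api": "servo_tool", "payload": {
  "series": [
    [0,0,-0.004,0,0,0,-1],
    [0.006,0.001,0,0,0,0,-1],
    [0.006,0,0,0,0,0,-1],
    [0.006,0,0,0,0,0,-1],
    [0.003,0,0,0,0,0,-1],
    [0,0,0,0,0,0,-1],
    [0,0,0,0,0,0,-1]
  ]
}}

```text
t: 15.35
tool_pos: [0.5138, 0.2432, 0.1081]
eef_rot: [0.041, 1.571, -0.042]
wrist_force: [-0.9, 0.4, -0.7]
opening: 0.0105
```

Weight is on the pan. Release and rise.

Call:
{"api": "servo_tool", "payload": {
  "series": [
    [0,0,0,0,0,0,-0.6],
    [0,0,0,0,0,0,-0.45],
    [0,0,0,0,0,0,-0.4],
    [0,0,0,0,0,0,-0.4],
    [-0.02,0,0,0,0,0,-0.4],
    [-0.04,0,0,0,0,0,-0.2],
    [-0.04,0,0,0,0,0,0],
    [-0.02,0,0,0,0,0,0],
    [0,0,0,0,0,0,0],
    [0,0,0,0,0,0,0]
  ]
}}

```text
t: 16.35
tool_pos: [0.5139, 0.2431, 0.2282]
eef_rot: [0.042, 1.57, -0.041]
wrist_force: [-0.3, -0.7, -0.6]
opening: 0.0429
```

```bash
python3 loc.py;python3 go.py 0.6153 0.0082 0.23 2;  python3 - <<'E'
from h import *
c=cam("wrist"); cv2.imwrite("pics/w10.png",c["img"][:,:,::-1])
crop(c,240,50,420,330,2,"pics/w10d.png")
c=cam("top"); crop(c,130,140,440,310,2.5,"pics/t10.png")
E
```

```text
L (315, 265) [ 0.436  -0.0863  0.0429  0.0388] -3.7
L (418, 256) [ 0.4634 -0.3661  0.0425  0.0412] -1.1
L (402, 235) [ 0.5214 -0.3216  0.044   0.0388] -1.0
L (160, 226) [0.5184 0.3417 0.0442 0.039 ] 2.0
L (199, 208) [0.5734 0.2399 0.0373 0.0241] 83.7
S (400, 254) [ 0.4686 -0.3181  0.042   0.0277] -0.9
S (417, 237) [ 0.5194 -0.3674  0.043   0.0299] -6.3
S (382, 233) [ 0.5255 -0.268   0.043   0.0293] -4.9
S (312, 205) [ 0.6166 -0.0747  0.0431  0.03  ] 24.8
S (284, 204) [0.6153 0.0082 0.0425 0.0296] 2.1
S (259, 203) [0.6151 0.0811 0.0433 0.0294] -12.9
S (310, 182) [ 0.6854 -0.0688  0.0435  0.027 ] 1.4
S (258, 179) [0.6893 0.0894 0.0426 0.0289] -8.5
panA [ 0.49202242 -0.31675586] [array([ 0.491, -0.317]), array([0.168, 0.124]), np.float64(87.052)] -4.0204253
panB [0.5423777 0.2928635] [array([0.543, 0.293]), array([0.168, 0.123]), np.float64(87.741)] -1.7102058
tray [ 0.46794885 -0.02214419] [array([ 0.469, -0.022]), array([0.201, 0.13 ]), np.float64(87.135)] -2.724193
t 16.4 pos [0.5132 0.2429 0.2272] open 0.0425 q6 -1.20 F [-0.5  0.3  0.5]
tilt x: [-0.001 -0.001 -1.   ]
shift tool [-0.0028 -0.229   0.1143] world [ 0.1021 -0.2347  0.0028]
turn about tool x (down): -0.088 q6 now -1.2
shift after turn [-0.0028 -0.2381  0.0938]
```

View pics/w10d.png

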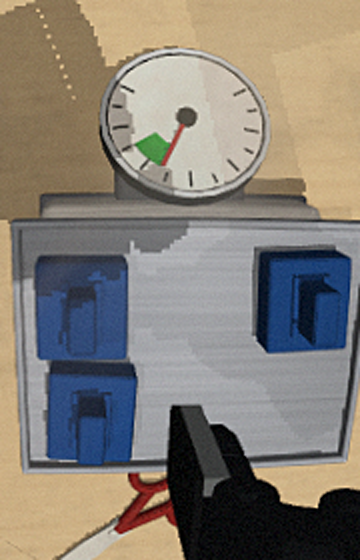

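View pics/t10.png

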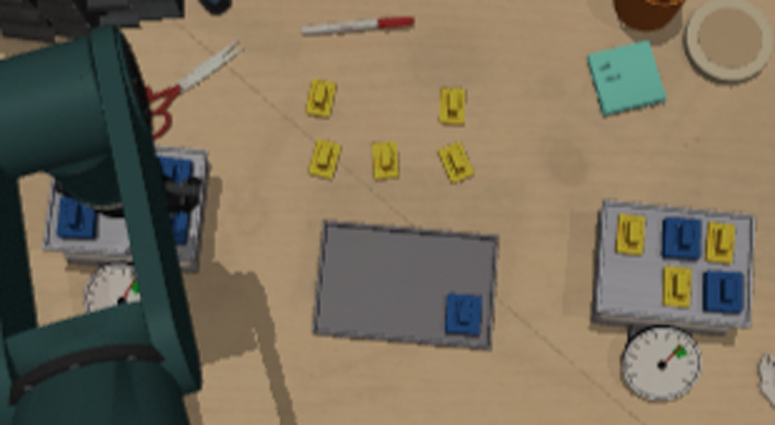

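```bash
python3 go.py 0.6151 0.0812 0.1 -12.5
```

```text
t 16.5 pos [0.5128 0.2427 0.2265] open 0.0432 q6 -1.20 F [-0.  -0.2 -0.3]
tilt x: [-0.003 -0.001 -1.   ]
shift tool [ 0.1264 -0.1557  0.111 ] world [ 0.1023 -0.1615 -0.1265]
turn about tool x (down): 0.165 q6 now -1.2
shift after turn [ 0.1264 -0.1354  0.1351]
```

Call:
{"api": "servo_tool", "payload": {
  "series": [
    [0,0,0,0.083,0,0,0],
    [0,0,0,0.082,0,0,0],
    [0,-0.034,0.034,0,0,0,0],
    [0,-0.034,0.034,0,0,0,0],
    [0,-0.034,0.034,0,0,0,0],
    [0,-0.034,0.034,0,0,0,0],
    [0.04,0,0,0,0,0,0],
    [0.04,0,0,0,0,0,0],
    [0.04,0,0,0,0,0,0],
    [0,0,0,0,0,0,0],
    [0,0,0,0,0,0,0]
  ]
}}

```text
t: 17.6
tool_pos: [0.6163, 0.0809, 0.1071]
eef_rot: [0.171, 1.567, -0.171]
wrist_force: [1.0, 0.2, 0.6]
opening: 0.0423
```

```bash
cat > chk.py <<'E'
import sys
from wr import *
from go import go
a=list(map(float,sys.argv[1:6])); go(*a[:4])
c=wcam(); im=c["img"][:,:,::-1].copy()
u,v=wproj(c,[a[0],a[1],a[4]]); cv2.circle(im,(int(u),int(v)),2,(0,0,255),-1)
cv2.imwrite(sys.argv[6],cv2.resize(im[100:340,130:430],None,fx=2,fy=2))
E
python3 chk.py 0.6151 0.0812 0.011 -12.5 0.03 pics/w11.png
```

```text
t 17.6 pos [0.6163 0.0809 0.1071] open 0.0423 q6 -1.33 F [1.  0.2 0.6]
tilt x: [-0.003 -0.    -1.   ]
shift tool [ 0.0961  0.0001 -0.0009] world [-0.0012  0.0003 -0.0961]
turn about tool x (down): 0.0 q6 now -1.33
shift after turn [ 0.0961  0.0001 -0.0009]
```

View pics/w11.png

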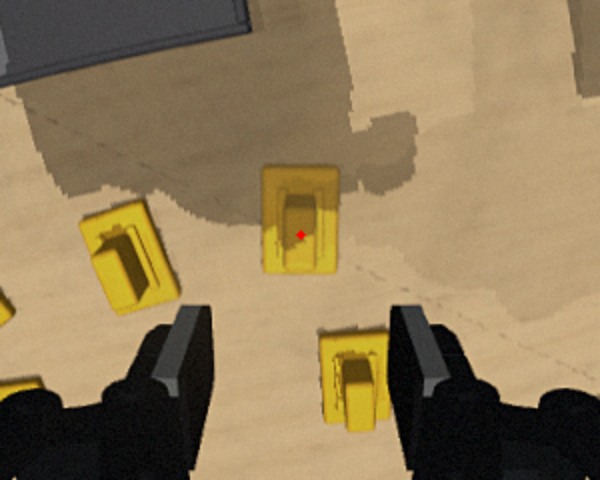

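Call:
{"api": "servo_tool", "payload": {
  "series": [
    [0.03,0,0,0,0,0,0],
    [0.03,0,0,0,0,0,0],
    [0.02,0,0,0,0,0,0],
    [0.01,0,0,0,0,0,0],
    [0,0,0,0,0,0,0],
    [0,0,0,0,0,0,0]
  ]
}}

```text
t: 18.25
tool_pos: [0.6189, 0.0811, 0.0199]
eef_rot: [0.171, 1.561, -0.171]
wrist_force: [-0.3, 0.2, 0.7]
opening: 0.0425
```

Call:
{"api": "servo_tool", "payload": {
  "series": [
    [0,0,-0.003,0,0,0,0],
    [0.006,0,0,0,0,0,0],
    [0,0,0,0,0,0,0],
    [0,0,0,0,0,0,-1],
    [0,0,0,0,0,0,-1],
    [0,0,0,0,0,0,-1],
    [0,0,0,0,0,0,-1],
    [0,0,0,0,0,0,-1],
    [0,0,0,0,0,0,-1],
    [0,0,0,0,0,0,-1]
  ]
}}

```text
t: 19.25
tool_pos: [0.6147, 0.0816, 0.0124]
eef_rot: [0.171, 1.564, -0.171]
wrist_force: [-0.3, -0.3, 4.4]
opening: 0.0107
```

Call:
{"api": "servo_tool", "payload": {
  "series": [
    [-0.01,0,0,0,0,0,-1],
    [-0.03,0,0,0,0,0,-1],
    [-0.04,0,0,0,0,0,-1],
    [-0.04,0,0,0,0,0,-1],
    [-0.04,0,0,0,0,0,-1],
    [-0.04,0,0,0,0,0,-1],
    [0,0,0,0,0,0,-1],
    [0,0,0,0,0,0,-1]
  ]
}}

```text
t: 20.05
tool_pos: [0.6147, 0.0816, 0.2134]
eef_rot: [0.171, 1.562, -0.171]
wrist_force: [0.4, -0.5, -1.3]
opening: 0.0105
```

```bash
python3 go.py 0.568 0.333 0.16 -3
```

```text
t 20.1 pos [0.6147 0.0816 0.2134] open 0.0105 q6 -1.33 F [ 0.4 -0.5 -1.3]
tilt x: [ 0.002 -0.    -1.   ]
shift tool [ 0.0532  0.2353 -0.1   ] world [-0.0467  0.2514 -0.0534]
turn about tool x (down): -0.165 q6 now -1.33
shift after turn [ 0.0532  0.2486 -0.0599]
```

Call:
{"api": "servo_tool", "payload": {
  "series": [
    [0,0,0,-0.083,0,0,-1],
    [0,0,0,-0.082,0,0,-1],
    [0,0.042,-0.01,0,0,0,-1],
    [0,0.042,-0.01,0,0,0,-1],
    [0,0.042,-0.01,0,0,0,-1],
    [0,0.042,-0.01,0,0,0,-1],
    [0,0.042,-0.01,0,0,0,-1],
    [0,0.039,-0.01,0,0,0,-1],
    [0.03,0,0,0,0,0,-1],
    [0.03,0,0,0,0,0,-1],
    [0,0,0,0,0,0,-1],
    [0,0,0,0,0,0,-1]
  ]
}}

```text
t: 21.25
tool_pos: [0.5662, 0.3327, 0.1504]
eef_rot: [0.04, 1.575, -0.043]
wrist_force: [1.5, 0.5, -0.6]
opening: 0.0104
```

```bash
python3 chk.py 0.568 0.333 0.089 -3 0.09 pics/w12.png
```

```text
t 21.2 pos [0.5662 0.3327 0.1504] open 0.0104 q6 -1.09 F [ 1.5  0.5 -0.6]
tilt x: [-0.004 -0.002 -1.   ]
shift tool [0.0614 0.0006 0.002 ] world [ 0.0018  0.0003 -0.0614]
turn about tool x (down): -0.001 q6 now -1.09
shift after turn [0.0614 0.0005 0.002 ]
```

View pics/w12.png

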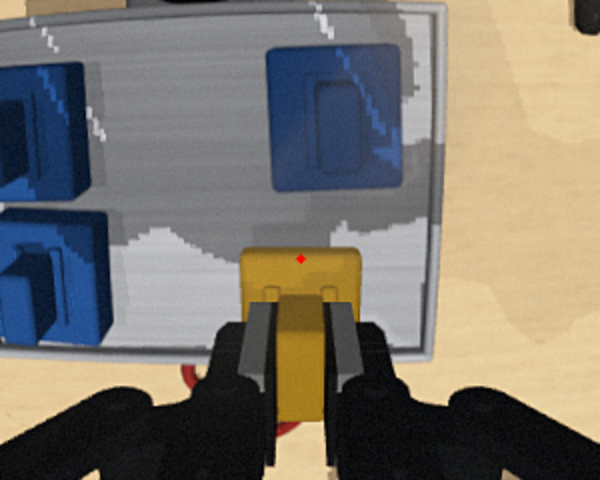

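Call:
{"api": "servo_tool", "payload": {
  "series": [
    [0.02,0,0,0,0,0,-1],
    [0.02,0,0,0,0,0,-1],
    [0.01,0,0,0,0,0,-1],
    [0,0,0,0,0,0,-1],
    [0,0,0,0,0,0,-1]
  ]
}}

```text
t: 21.8
tool_pos: [0.5684, 0.3336, 0.1032]
eef_rot: [0.042, 1.569, -0.041]
wrist_force: [-0.1, 0.8, -1.3]
opening: 0.0105
```

Call:
{"api": "servo_tool", "payload": {
  "series": [
    [0.005,0,0,0,0,0,-1],
    [0.005,0,0,0,0,0,-1],
    [0.003,0,0,0,0,0,-1],
    [0,0,0,0,0,0,-1],
    [0,0,0,0,0,0,-1]
  ]
}}

```text
t: 22.3
tool_pos: [0.5675, 0.3334, 0.0891]
eef_rot: [0.041, 1.571, -0.042]
wrist_force: [0.3, -0.4, 0.4]
opening: 0.0106
```

Call:
{"api": "servo_tool", "payload": {
  "series": [
    [0,0,0,0,0,0,-0.6],
    [0,0,0,0,0,0,-0.45],
    [0,0,0,0,0,0,-0.4],
    [0,0,0,0,0,0,-0.4],
    [-0.02,0,0,0,0,0,-0.4],
    [-0.04,0,0,0,0,0,-0.2],
    [-0.04,0,0,0,0,0,0],
    [-0.03,0,0,0,0,0,0],
    [0,0,0,0,0,0,0],
    [0,0,0,0,0,0,0]
  ]
}}

```text
t: 23.3
tool_pos: [0.568, 0.3336, 0.2199]
eef_rot: [0.042, 1.569, -0.041]
wrist_force: [-0.2, -0.7, 0.4]
opening: 0.0428
```

```bash
python3 chk.py 0.6893 0.0891 0.1 -9 0.03 pics/w13.png; python3 loc.py | grep -v pan;  python3 - <<'E'
from h import *
c=cam("wrist"); cv2.imwrite("pics/w13f.png",c["img"][:,:,::-1])
E
```

```text
t 23.3 pos [0.568  0.3336 0.2199] open 0.0428 q6 -1.09 F [-0.2 -0.7  0.4]
tilt x: [ 0.002  0.001 -1.   ]
shift tool [ 0.1199 -0.2378  0.1339] world [ 0.1213 -0.2445 -0.1199]
turn about tool x (down): 0.104 q6 now -1.09
shift after turn [ 0.1199 -0.2226  0.1579]
L (315, 265) [ 0.4359 -0.0862  0.0426  0.0386] -3.7
L (418, 256) [ 0.4634 -0.3661  0.0425  0.0412] -1.1
L (402, 235) [ 0.5214 -0.3216  0.044   0.0388] -1.0
L (198, 220) [0.5388 0.2403 0.0941 0.0405] 1.0
S (400, 254) [ 0.4686 -0.3181  0.042   0.0277] -0.9
S (417, 237) [ 0.5194 -0.3674  0.043   0.0299] -6.3
S (382, 233) [ 0.5255 -0.268   0.043   0.0293] -4.9
S (167, 210) [0.565  0.329  0.0418 0.0288] -1.6
S (312, 205) [ 0.6166 -0.0747  0.0431  0.03  ] 24.8
S (284, 204) [0.6153 0.0082 0.0425 0.0296] 2.1
S (310, 182) [ 0.6854 -0.0688  0.0435  0.027 ] 1.4
S (258, 179) [0.6893 0.089  0.0424 0.0296] -9.7
tray [ 0.46794885 -0.02214419] [array([ 0.469, -0.022]), array([0.201, 0.13 ]), np.float64(87.135)] -2.724193
```

View pics/w13f.png

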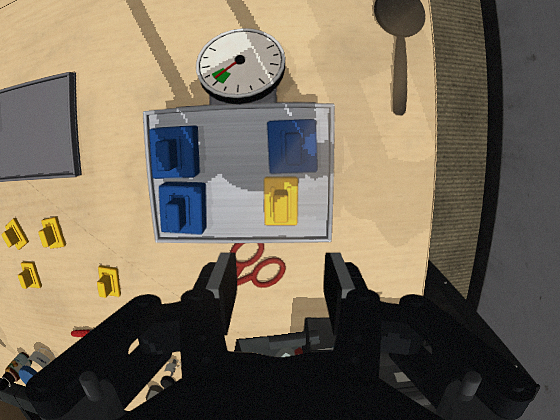

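Call:
{"api": "servo_tool", "payload": {
  "series": [
    [0,0,0,0.104,0,0,0],
    [0,-0.037,0.026,0,0,0,0],
    [0,-0.037,0.026,0,0,0,0],
    [0,-0.037,0.026,0,0,0,0],
    [0,-0.037,0.026,0,0,0,0],
    [0,-0.037,0.026,0,0,0,0],
    [0,-0.037,0.026,0,0,0,0],
    [0.04,0,0,0,0,0,0],
    [0.04,0,0,0,0,0,0],
    [0.04,0,0,0,0,0,0],
    [0,0,0,0,0,0,0],
    [0,0,0,0,0,0,0]
  ]
}}

```text
t: 24.65
tool_pos: [0.6859, 0.0898, 0.0978]
eef_rot: [0.123, 1.571, -0.124]
wrist_force: [-0.1, 0.3, 0.5]
opening: 0.0429
```

```bash
python3 chk.py 0.6893 0.089 0.012 -9 0.03 pics/w14.png
```

```text
t 24.6 pos [0.6859 0.0898 0.0978] open 0.0429 q6 -1.38 F [-0.1  0.3  0.5]
tilt x: [-0.004 -0.    -1.   ]
shift tool [ 0.0858 -0.0002  0.0038] world [ 0.0034 -0.0008 -0.0858]
turn about tool x (down): 0.0 q6 now -1.38
shift after turn [ 0.0858 -0.0002  0.0038]
```

View pics/w14.png

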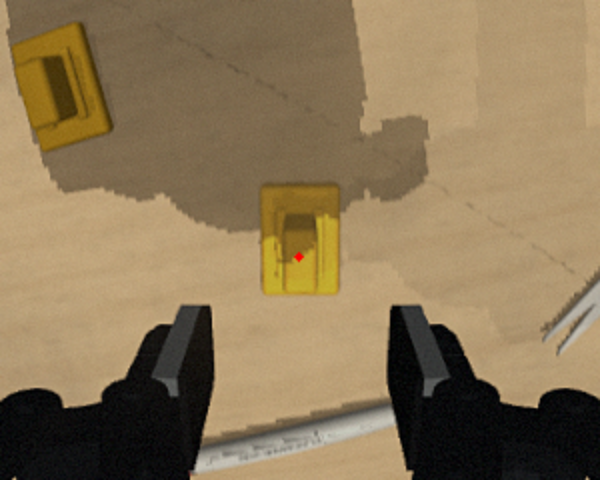

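Call:
{"api": "servo_tool", "payload": {
  "series": [
    [0.03,0,0.002,0,0,0,0],
    [0.03,0,0,0,0,0,0],
    [0.015,0,0,0,0,0,0],
    [0.005,0,0,0,0,0,0],
    [0,0,0,0,0,0,0],
    [0,0,0,0,0,0,0]
  ]
}}

```text
t: 25.3
tool_pos: [0.6904, 0.0896, 0.0209]
eef_rot: [0.123, 1.565, -0.123]
wrist_force: [0.4, -0.3, -1.0]
opening: 0.0427
```

Call:
{"api": "servo_tool", "payload": {
  "series": [
    [0.008,0,-0.001,0,0,0,0],
    [0,0,0,0,0,0,0],
    [0,0,0,0,0,0,-1],
    [0,0,0,0,0,0,-1],
    [0,0,0,0,0,0,-1],
    [0,0,0,0,0,0,-1],
    [0,0,0,0,0,0,-1],
    [0,0,0,0,0,0,-1],
    [0,0,0,0,0,0,-1]
  ]
}}

```text
t: 26.2
tool_pos: [0.6884, 0.0896, 0.0115]
eef_rot: [0.123, 1.567, -0.123]
wrist_force: [-0.0, 0.2, 5.3]
opening: 0.0102
```

Call:
{"api": "servo_tool", "payload": {
  "series": [
    [-0.01,0,0,0,0,0,-1],
    [-0.03,0,0,0,0,0,-1],
    [-0.04,0,0,0,0,0,-1],
    [-0.04,0,0,0,0,0,-1],
    [-0.02,0,0,0,0,0,-1],
    [0,0,0,0,0,0,-1],
    [0,0,0,0,0,0,-1]
  ]
}}

```text
t: 26.9
tool_pos: [0.6876, 0.0896, 0.1509]
eef_rot: [0.123, 1.568, -0.123]
wrist_force: [-1.6, -0.3, -1.8]
opening: 0.0105
```

```bash
python3 go.py 0.442 0.0455 0.07 -2.7
```

```text
t 26.9 pos [0.6876 0.0896 0.1509] open 0.0105 q6 -1.38 F [-1.6 -0.3 -1.8]
tilt x: [-0. -0. -1.]
shift tool [ 0.081  -0.0819 -0.2356] world [-0.2456 -0.0441 -0.0809]
turn about tool x (down): -0.11 q6 now -1.38
shift after turn [ 0.081  -0.0556 -0.2432]
```

Call:
{"api": "servo_tool", "payload": {
  "series": [
    [0,0,0,-0.11,0,0,-1],
    [0,-0.009,-0.04,0,0,0,-1],
    [0,-0.009,-0.04,0,0,0,-1],
    [0,-0.009,-0.041,0,0,0,-1],
    [0,-0.009,-0.041,0,0,0,-1],
    [0,-0.01,-0.041,0,0,0,-1],
    [0.02,-0.01,-0.04,0,0,0,-1],
    [0.03,0,0,0,0,0,-1],
    [0.03,0,0,0,0,0,-1],
    [0,0,0,0,0,0,-1],
    [0,0,0,0,0,0,-1]
  ]
}}

```text
t: 28.0
tool_pos: [0.4412, 0.0451, 0.0702]
eef_rot: [0.037, 1.575, -0.037]
wrist_force: [-1.0, 0.7, -0.7]
opening: 0.0103
```

```bash
python3 chk.py 0.442 0.0455 0.0165 -2.7 0.03 pics/w15.png
```

```text
t 28.0 pos [0.4412 0.0451 0.0702] open 0.0103 q6 -1.58 F [-1.   0.7 -0.7]
tilt x: [-0.004  0.    -1.   ]
shift tool [0.0537 0.0004 0.001 ] world [ 0.0008  0.0004 -0.0537]
turn about tool x (down): 0.0 q6 now -1.58
shift after turn [0.0537 0.0004 0.001 ]
```

View pics/w15.png

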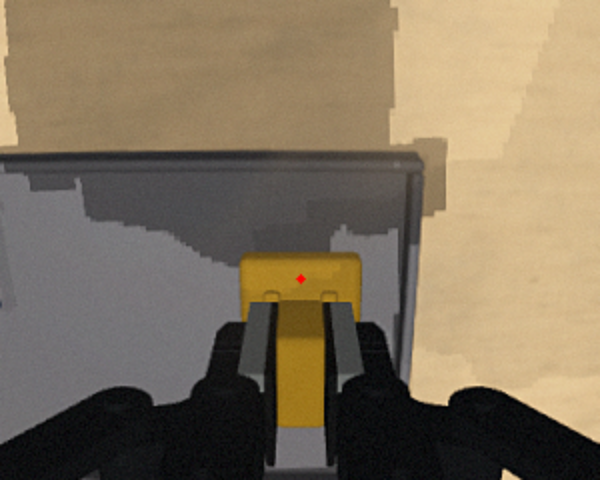

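Call:
{"api": "servo_tool", "payload": {
  "series": [
    [0.02,0,0,0,0,0,-1],
    [0.02,0,0,0,0,0,-1],
    [0.007,0,0,0,0,0,-1],
    [0.005,0,0,0,0,0,-1],
    [0,0,0,0,0,0,-1],
    [0,0,0,0,0,0,-1]
  ]
}}

```text
t: 28.65
tool_pos: [0.4433, 0.0451, 0.0198]
eef_rot: [0.037, 1.569, -0.037]
wrist_force: [-1.0, 0.3, -1.9]
opening: 0.0102
```

Call:
{"api": "servo_tool", "payload": {
  "series": [
    [0.003,0,0,0,0,0,-1],
    [0,0,0,0,0,0,-1],
    [0,0,0,0,0,0,-0.5],
    [0,0,0,0,0,0,-0.3],
    [0,0,0,0,0,0,-0.3],
    [-0.02,0,0,0,0,0,-0.3],
    [-0.04,0,0,0,0,0,0],
    [-0.04,0,0,0,0,0,0],
    [-0.04,0,0,0,0,0,0],
    [0,0,0,0,0,0,0],
    [0,0,0,0,0,0,0]
  ]
}}

```text
t: 29.75
tool_pos: [0.4434, 0.045, 0.1571]
eef_rot: [0.037, 1.568, -0.037]
wrist_force: [-0.5, -0.5, -1.5]
opening: 0.0426
```

```bash
python3 go.py 0.6153 0.0082 0.1 2; python3 loc.py | grep S;  python3 - <<'E'
from h import *
c=cam("wrist"); cv2.imwrite("pics/w16f.png",c["img"][:,:,::-1])
E
```

```text
t 29.8 pos [0.4434 0.045  0.1571] open 0.0426 q6 -1.58 F [-0.5 -0.5 -1.5]
tilt x: [ 0.003 -0.    -1.   ]
shift tool [ 0.0576 -0.0288  0.1733] world [ 0.1719 -0.0368 -0.0571]
turn about tool x (down): -0.082 q6 now -1.58
shift after turn [ 0.0576 -0.0428  0.1704]
S (400, 254) [ 0.4686 -0.3181  0.042   0.0277] -0.9
S (418, 237) [ 0.5194 -0.3679  0.0431  0.0293] -6.7
S (382, 234) [ 0.5254 -0.2687  0.0426  0.028 ] -0.2
S (167, 210) [0.5647 0.329  0.042  0.0287] -3.1
S (312, 205) [ 0.6166 -0.0747  0.0431  0.03  ] 24.8
S (284, 204) [0.6153 0.0082 0.0425 0.0296] 2.1
S (310, 182) [ 0.6854 -0.0688  0.0435  0.027 ] 1.4
```

View pics/w16f.png

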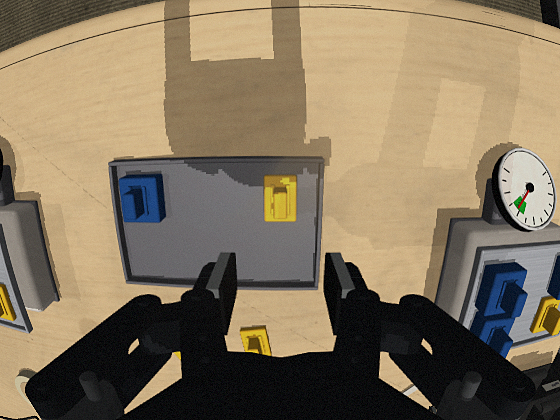

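Call:
{"api": "servo_tool", "payload": {
  "series": [
    [0,0,0,-0.082,0,0,0],
    [0,-0.008,0.034,0,0,0,0],
    [0,-0.008,0.034,0,0,0,0],
    [0,-0.009,0.034,0,0,0,0],
    [0,-0.009,0.034,0,0,0,0],
    [0,-0.009,0.034,0,0,0,0],
    [0.03,0,0,0,0,0,0],
    [0.03,0,0,0,0,0,0],
    [0,0,0,0,0,0,0],
    [0,0,0,0,0,0,0]
  ]
}}

```text
t: 30.85
tool_pos: [0.6125, 0.0082, 0.0945]
eef_rot: [-0.027, 1.575, 0.028]
wrist_force: [0.5, -0.7, -0.6]
opening: 0.0425
```

```bash
python3 chk.py 0.6153 0.0082 0.012 2 0.03 pics/w17.png
```

```text
t 30.9 pos [0.6125 0.0082 0.0945] open 0.0425 q6 -1.71 F [ 0.5 -0.7 -0.6]
tilt x: [-0.004  0.    -1.   ]
shift tool [ 0.0825 -0.0001  0.0031] world [ 0.0028  0.     -0.0825]
turn about tool x (down): 0.0 q6 now -1.71
shift after turn [ 0.0825 -0.0001  0.0031]
```

View pics/w17.png

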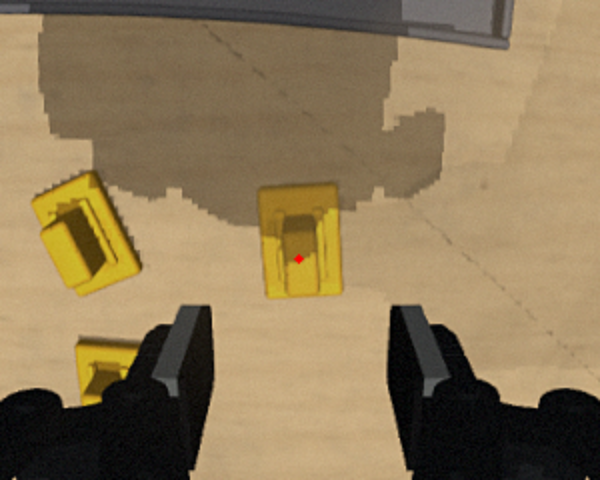

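Aligned; descend.

Call:
{"api": "servo_tool", "payload": {
  "series": [
    [0.03,0,0.001,0,0,0,0],
    [0.03,0,0,0,0,0,0],
    [0.015,0,0,0,0,0,0],
    [0.005,0,0,0,0,0,0],
    [0,0,0,0,0,0,0],
    [0,0,0,0,0,0,0]
  ]
}}

```text
t: 31.5
tool_pos: [0.6163, 0.008, 0.0175]
eef_rot: [-0.028, 1.568, 0.027]
wrist_force: [1.1, -0.7, 0.4]
opening: 0.0425
```

Call:
{"api": "servo_tool", "payload": {
  "series": [
    [0.005,0,-0.001,0,0,0,0],
    [0,0,0,0,0,0,0],
    [0,0,0,0,0,0,-1],
    [0,0,0,0,0,0,-1],
    [0,0,0,0,0,0,-1],
    [0,0,0,0,0,0,-1],
    [0,0,0,0,0,0,-1],
    [0,0,0,0,0,0,-1],
    [0,0,0,0,0,0,-1]
  ]
}}

```text
t: 32.4
tool_pos: [0.6145, 0.008, 0.0116]
eef_rot: [-0.028, 1.57, 0.027]
wrist_force: [-0.9, 0.9, 5.0]
opening: 0.0105
```

Call:
{"api": "servo_tool", "payload": {
  "series": [
    [-0.01,0,0,0,0,0,-1],
    [-0.03,0,0,0,0,0,-1],
    [-0.04,0,0,0,0,0,-1],
    [-0.04,0,0,0,0,0,-1],
    [0,0,0,0,0,0,-1],
    [0,0,0,0,0,0,-1]
  ]
}}

```text
t: 33.0
tool_pos: [0.6146, 0.008, 0.1324]
eef_rot: [-0.028, 1.568, 0.027]
wrist_force: [-0.9, -0.6, -1.6]
opening: 0.0107
```

```bash
python3 go.py 0.502 0.0425 0.07 -2.7
```

```text
t 33.0 pos [0.6146 0.008  0.1324] open 0.0107 q6 -1.71 F [-0.9 -0.6 -1.6]
tilt x: [ 0.002 -0.    -1.   ]
shift tool [ 0.0621  0.0384 -0.1115] world [-0.1126  0.0345 -0.0624]
turn about tool x (down): 0.082 q6 now -1.71
shift after turn [ 0.0621  0.0291 -0.1143]
```

Call:
{"api": "servo_tool", "payload": {
  "series": [
    [0,0,0,0.082,0,0,-1],
    [0,0.01,-0.038,0,0,0,-1],
    [0,0.01,-0.038,0,0,0,-1],
    [0,0.009,-0.037,0,0,0,-1],
    [0.03,0,0,0,0,0,-1],
    [0.03,0,0,0,0,0,-1],
    [0,0,0,0,0,0,-1],
    [0,0,0,0,0,0,-1]
  ]
}}

```text
t: 33.8
tool_pos: [0.5011, 0.0424, 0.0701]
eef_rot: [0.037, 1.575, -0.037]
wrist_force: [0.4, 0.2, -0.8]
opening: 0.0103
```

```bash
python3 chk.py 0.502 0.0425 0.0165 -2.7 0.03 pics/w18.png
```

```text
t 33.8 pos [0.5011 0.0424 0.0701] open 0.0103 q6 -1.58 F [ 0.4  0.2 -0.8]
tilt x: [-0.004  0.    -1.   ]
shift tool [0.0536 0.0002 0.0011] world [ 0.0009  0.0001 -0.0536]
turn about tool x (down): 0.0 q6 now -1.58
shift after turn [0.0536 0.0002 0.0011]
```

View pics/w18.png

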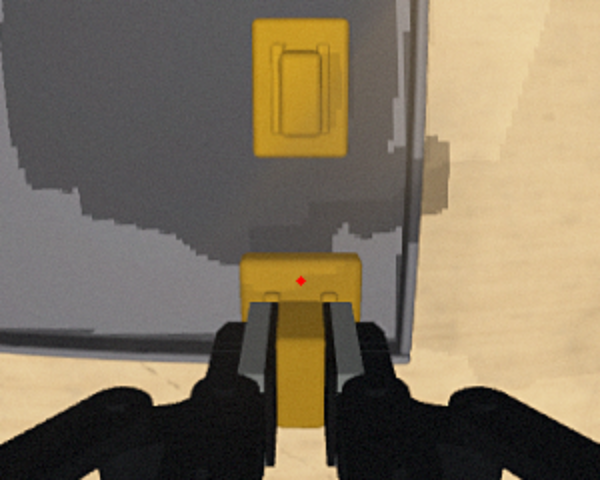

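Call:
{"api": "servo_tool", "payload": {
  "series": [
    [0.02,0,0,0,0,0,-1],
    [0.02,0,0,0,0,0,-1],
    [0.007,0,-0.001,0,0,0,-1],
    [0.005,0,-0.001,0,0,0,-1],
    [0.002,0,0,0,0,0,-1],
    [0,0,0,0,0,0,-1]
  ]
}}

```text
t: 34.45
tool_pos: [0.501, 0.0424, 0.0176]
eef_rot: [0.037, 1.57, -0.037]
wrist_force: [0.1, -0.1, -0.5]
opening: 0.0106
```

Call:
{"api": "servo_tool", "payload": {
  "series": [
    [0,0,0,0,0,0,-1],
    [0,0,0,0,0,0,-0.5],
    [0,0,0,0,0,0,-0.3],
    [0,0,0,0,0,0,-0.3],
    [-0.02,0,0,0,0,0,-0.3],
    [-0.04,0,0,0,0,0,0],
    [-0.04,0,0,0,0,0,0],
    [-0.03,0,0,0,0,0,0],
    [0,0,0,0,0,0,0],
    [0,0,0,0,0,0,0]
  ]
}}

```text
t: 35.45
tool_pos: [0.501, 0.0424, 0.1478]
eef_rot: [0.037, 1.569, -0.037]
wrist_force: [-0.1, 0.3, -0.6]
opening: 0.043
```

```bash
python3 go.py 0.6166 -0.0747 0.1 24.8; python3 loc.py | grep S
```

```text
t 35.5 pos [0.501  0.0424 0.1478] open 0.0430 q6 -1.58 F [-0.1  0.3 -0.6]
tilt x: [ 0.002 -0.    -1.   ]
shift tool [ 0.048  -0.1116  0.1209] world [ 0.1156 -0.1171 -0.0478]
turn about tool x (down): -0.48 q6 now -1.58
shift after turn [ 0.048  -0.1547  0.0557]
S (269, 261) [0.4446 0.0455 0.0404 0.0288] 2.0
S (400, 254) [ 0.4686 -0.3181  0.042   0.0277] -0.9
S (270, 244) [0.494  0.0432 0.0262 0.0234] -87.8
S (417, 237) [ 0.5194 -0.3674  0.043   0.0299] -6.3
S (382, 233) [ 0.5255 -0.268   0.043   0.0293] -4.9
S (167, 210) [0.5647 0.3292 0.042  0.0283] -3.4
S (312, 205) [ 0.6166 -0.0747  0.0431  0.03  ] 24.8
S (310, 182) [ 0.6854 -0.0688  0.0435  0.027 ] 1.4
```

Call:
{"api": "servo_tool", "payload": {
  "series": [
    [0,0,0,-0.12,0,0,0],
    [0,0,0,-0.12,0,0,0],
    [0,0,0,-0.12,0,0,0],
    [0,0,0,-0.12,0,0,0],
    [0,-0.039,0.014,0,0,0,0],
    [0,-0.039,0.014,0,0,0,0],
    [0,-0.039,0.014,0,0,0,0],
    [0,-0.038,0.014,0,0,0,0],
    [0.03,0,0,0,0,0,0],
    [0.025,0,0,0,0,0,0],
    [0,0,0,0,0,0,0],
    [0,0,0,0,0,0,0]
  ]
}}

```text
t: 36.7
tool_pos: [0.6151, -0.0744, 0.0906]
eef_rot: [-0.339, 1.548, 0.341]
wrist_force: [0.3, -0.2, 1.1]
opening: 0.0428
```

```bash
python3 chk.py 0.6166 -0.0747 0.012 24.8 0.03 pics/w19.png
```

```text
t 36.7 pos [ 0.6151 -0.0744  0.0906] open 0.0428 q6 -2.24 F [ 0.3 -0.2  1.1]
tilt x: [-0.004  0.001 -1.   ]
shift tool [ 0.0786 -0.0011  0.0015] world [ 0.0015 -0.0003 -0.0786]
turn about tool x (down): 0.0 q6 now -2.24
shift after turn [ 0.0786 -0.0011  0.0015]
```

View pics/w19.png

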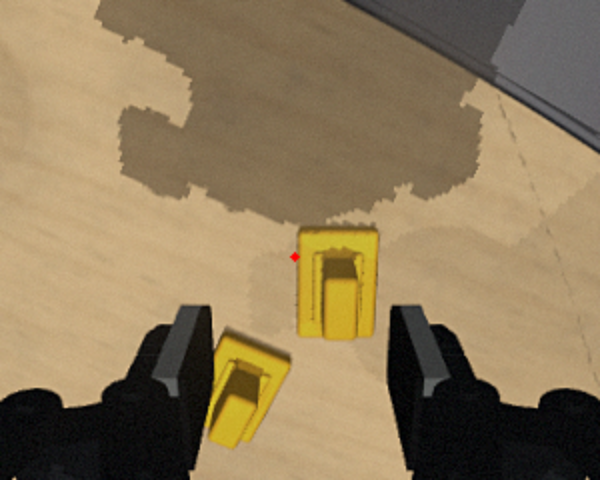

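```bash
python3 loc.py | grep S; python3 - <<'E'
from wr import *
c=wcam()
# base outline corners at z=.008 (front edge visible top edge)
for u,v,z in [(300,252,.03),(298+0.5,214,.008),(319,215,.008),(279.5,214,.008),(279.5,268,.008),(317,268,.008)]: print(wray(c,u,v,z).round(4))
E
```

```text
S (400, 254) [ 0.4686 -0.3181  0.042   0.0277] -0.9
S (417, 237) [ 0.5194 -0.3675  0.043   0.0296] -6.3
S (382, 233) [ 0.5255 -0.2679  0.043   0.0291] -4.9
S (167, 210) [0.5647 0.3292 0.042  0.0283] -3.4
[ 0.6284 -0.0536  0.03  ]
[ 0.6098 -0.0625  0.008 ]
[ 0.6041 -0.0484  0.008 ]
[ 0.6156 -0.0752  0.008 ]
[ 0.6559 -0.0566  0.008 ]
[ 0.6437 -0.0297  0.008 ]
```

```bash
python3 go.py 0.629 -0.053 0.012 24.8
```

```text
t 36.9 pos [ 0.6172 -0.0747  0.0932] open 0.0428 q6 -2.24 F [-0.3 -0.6  0.3]
tilt x: [ 0.002 -0.001 -1.   ]
shift tool [0.0812 0.0148 0.0197] world [ 0.0118  0.0217 -0.0812]
turn about tool x (down): 0.001 q6 now -2.24
shift after turn [0.0812 0.0148 0.0197]
```

Call:
{"api": "servo_tool", "payload": {
  "series": [
    [0,0.015,0.02,0,0,0,0],
    [0,0,0,0,0,0,0],
    [0.02,0,0,0,0,0,0],
    [0,0,0,0,0,0,0],
    [0,0,0,0,0,0,0]
  ]
}}

```text
t: 37.35
tool_pos: [0.628, -0.0529, 0.0726]
eef_rot: [-0.34, 1.544, 0.34]
wrist_force: [0.4, 0.5, -0.0]
opening: 0.0427
```

```bash
python3 chk.py 0.629 -0.053 0.012 24.8 0.03 pics/w20.png
```

```text
t 37.4 pos [ 0.628  -0.0529  0.0726] open 0.0427 q6 -2.20 F [ 0.4  0.5 -0. ]
tilt x: [-0. -0. -1.]
shift tool [ 0.0606 -0.0005  0.0009] world [ 0.001  -0.0001 -0.0606]
turn about tool x (down): 0.001 q6 now -2.2
shift after turn [ 0.0606 -0.0005  0.0009]
```

View pics/w20.png

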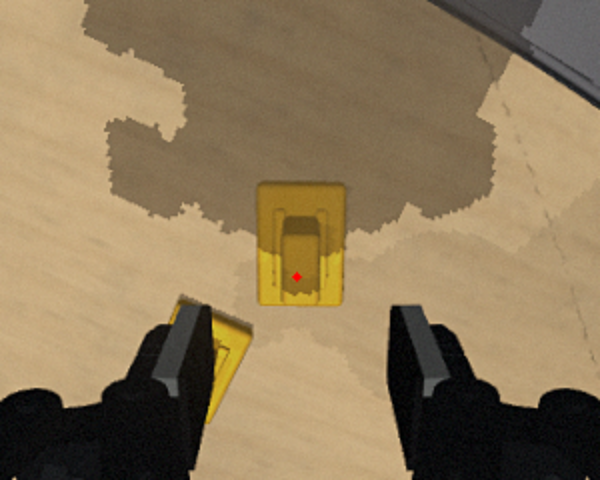

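Call:
{"api": "servo_tool", "payload": {
  "series": [
    [0,0,0,0,0,0,-0.25],
    [0.02,0,0,0,0,0,-0.25],
    [0.02,0,0,0,0,0,-0.25],
    [0.015,0,0,0,0,0,-0.25],
    [0.003,0,0,0,0,0,-0.25],
    [0,0,0,0,0,0,-0.25],
    [0,0,0,0,0,0,-0.25]
  ]
}}

```text
t: 38.1
tool_pos: [0.629, -0.0529, 0.0149]
eef_rot: [-0.34, 1.543, 0.339]
wrist_force: [-0.3, 0.5, 0.3]
opening: 0.032
```

Call:
{"api": "servo_tool", "payload": {
  "series": [
    [0.003,0,0,0,0,0,-0.25],
    [0,0,0,0,0,0,-1],
    [0,0,0,0,0,0,-1],
    [0,0,0,0,0,0,-1],
    [0,0,0,0,0,0,-1],
    [0,0,0,0,0,0,-1],
    [0,0,0,0,0,0,-1],
    [0,0,0,0,0,0,-1]
  ]
}}

```text
t: 38.9
tool_pos: [0.6287, -0.0528, 0.0117]
eef_rot: [-0.34, 1.543, 0.339]
wrist_force: [0.2, -0.4, 5.6]
opening: 0.0104
```

Call:
{"api": "servo_tool", "payload": {
  "series": [
    [-0.01,0,0,0,0,0,-1],
    [-0.03,0,0,0,0,0,-1],
    [-0.04,0,0,0,0,0,-1],
    [-0.04,0,0,0,0,0,-1],
    [0,0,0,0,0,0,-1],
    [0,0,0,0,0,0,-1]
  ]
}}

```text
t: 39.5
tool_pos: [0.6288, -0.0528, 0.1324]
eef_rot: [-0.34, 1.542, 0.339]
wrist_force: [0.1, 0.4, -1.0]
opening: 0.0104
```

```bash
python3 go.py 0.499 -0.0235 0.07 -2.7
```

```text
t 39.5 pos [ 0.6288 -0.0528  0.1324] open 0.0104 q6 -2.20 F [ 0.1  0.4 -1. ]
tilt x: [ 0.002 -0.    -1.   ]
shift tool [ 0.0621  0.0812 -0.1057] world [-0.1298  0.0293 -0.0624]
turn about tool x (down): 0.48 q6 now -2.2
shift after turn [ 0.0621  0.0232 -0.1312]
```

Call:
{"api": "servo_tool", "payload": {
  "series": [
    [0,0,0,0.12,0,0,-1],
    [0,0,0,0.12,0,0,-1],
    [0,0,0,0.12,0,0,-1],
    [0,0,0,0.12,0,0,-1],
    [0,0.006,-0.033,0,0,0,-1],
    [0,0.006,-0.033,0,0,0,-1],
    [0,0.006,-0.033,0,0,0,-1],
    [0,0.005,-0.032,0,0,0,-1],
    [0.03,0,0,0,0,0,-1],
    [0.03,0,0,0,0,0,-1],
    [0,0,0,0,0,0,-1],
    [0,0,0,0,0,0,-1]
  ]
}}

```text
t: 40.7
tool_pos: [0.4971, -0.0234, 0.0702]
eef_rot: [0.037, 1.575, -0.036]
wrist_force: [-0.4, -0.4, -1.7]
opening: 0.0106
```

```bash
python3 chk.py 0.499 -0.0235 0.0165 -2.7 0.03 pics/w21.png
```

```text
t 40.7 pos [ 0.4971 -0.0234  0.0702] open 0.0106 q6 -1.71 F [-0.4 -0.4 -1.7]
tilt x: [-0.004  0.001 -1.   ]
shift tool [ 0.0536 -0.      0.0021] world [ 0.0019 -0.0001 -0.0537]
turn about tool x (down): 0.0 q6 now -1.71
shift after turn [ 0.0536 -0.      0.0021]
```

View pics/w21.png

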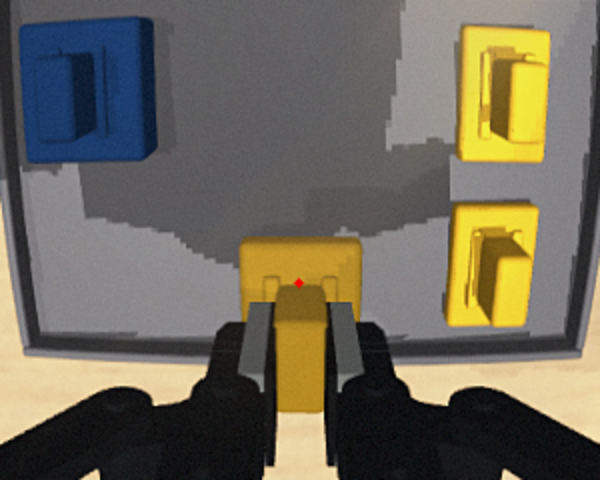

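Call:
{"api": "servo_tool", "payload": {
  "series": [
    [0.02,0,0,0,0,0,-1],
    [0.02,0,0,0,0,0,-1],
    [0.007,0,-0.001,0,0,0,-1],
    [0.005,0,-0.001,0,0,0,-1],
    [0.002,0,0,0,0,0,-1],
    [0,0,0,0,0,0,-1],
    [0,0,0,0,0,0,-1]
  ]
}}

```text
t: 41.45
tool_pos: [0.4971, -0.0237, 0.0178]
eef_rot: [0.036, 1.569, -0.037]
wrist_force: [-0.6, 1.1, -0.5]
opening: 0.0104
```

Call:
{"api": "servo_tool", "payload": {
  "series": [
    [0,0,0,0,0,0,-0.5],
    [0,0,0,0,0,0,-0.3],
    [0,0,0,0,0,0,-0.3],
    [-0.02,0,0,0,0,0,-0.3],
    [-0.04,0,0,0,0,0,0],
    [-0.04,0,0,0,0,0,0],
    [-0.03,0,0,0,0,0,0],
    [0,0,0,0,0,0,0],
    [0,0,0,0,0,0,0]
  ]
}}

```text
t: 42.35
tool_pos: [0.497, -0.0236, 0.1478]
eef_rot: [0.036, 1.569, -0.037]
wrist_force: [-0.4, 0.6, -0.3]
opening: 0.0428
```

```bash
python3 loc.py | grep S; python3 go.py 0.6854 -0.0688 0.1 1.4; python3 - <<'E'
from h import *
c=cam("wrist"); cv2.imwrite("pics/w22f.png",c["img"][:,:,::-1])
c=cam("top"); crop(c,130,140,440,310,2.5,"pics/t22.png")
E
```

```text
S (269, 261) [0.4446 0.0455 0.0404 0.0289] 2.0
S (400, 254) [ 0.4686 -0.3181  0.042   0.0277] -0.9
S (293, 247) [ 0.4875 -0.0224  0.029   0.0234] -88.4
S (271, 242) [0.501  0.0406 0.0385 0.0244] -4.1
S (417, 237) [ 0.5194 -0.3674  0.043   0.0299] -6.3
S (382, 233) [ 0.5255 -0.2679  0.043   0.0291] -4.9
S (167, 210) [0.5647 0.3292 0.042  0.0283] -3.4
S (310, 181) [ 0.6885 -0.0687  0.0372  0.027 ] 1.4
t 42.4 pos [ 0.496  -0.0235  0.1468] open 0.0428 q6 -1.71 F [ 1.3 -0.9  0.3]
tilt x: [-0.001 -0.    -1.   ]
shift tool [ 0.0467 -0.0364  0.1913] world [ 0.1894 -0.0453 -0.0468]
turn about tool x (down): -0.071 q6 now -1.71
shift after turn [ 0.0467 -0.0499  0.1882]
```

View pics/w22f.png

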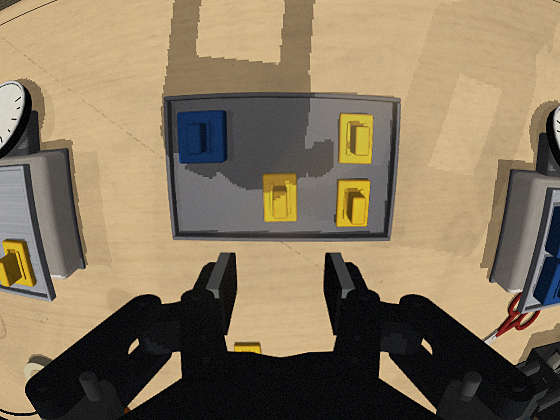

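View pics/t22.png

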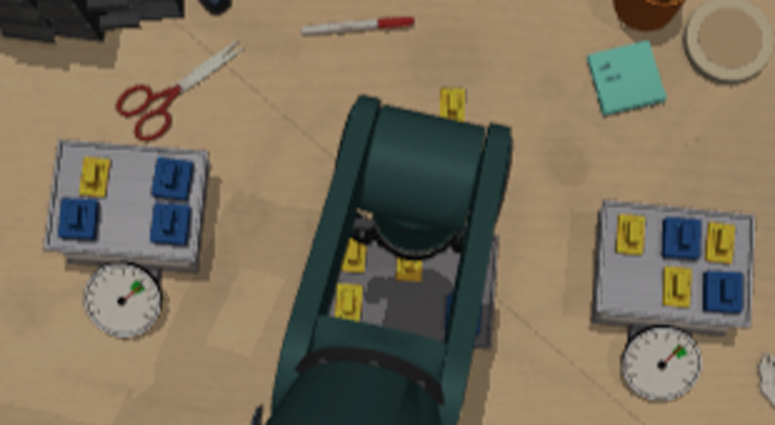

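Call:
{"api": "servo_tool", "payload": {
  "series": [
    [0,0,0,-0.071,0,0,0],
    [0,-0.01,0.038,0,0,0,0],
    [0,-0.01,0.038,0,0,0,0],
    [0,-0.01,0.038,0,0,0,0],
    [0,-0.01,0.037,0,0,0,0],
    [0,-0.01,0.037,0,0,0,0],
    [0.03,0,0,0,0,0,0],
    [0.025,0,0,0,0,0,0],
    [0,0,0,0,0,0,0],
    [0,0,0,0,0,0,0]
  ]
}}

```text
t: 43.5
tool_pos: [0.6845, -0.0687, 0.0906]
eef_rot: [-0.018, 1.574, 0.02]
wrist_force: [0.8, 0.1, -0.0]
opening: 0.0425
```

```bash
python3 chk.py 0.6854 -0.0688 0.012 1.4 0.03 pics/w23.png
```

```text
t 43.5 pos [ 0.6845 -0.0687  0.0906] open 0.0425 q6 -1.80 F [ 0.8  0.1 -0. ]
tilt x: [-0.004  0.001 -1.   ]
shift tool [ 0.0786 -0.0001  0.0012] world [ 0.0009 -0.0001 -0.0786]
turn about tool x (down): -0.0 q6 now -1.8
shift after turn [ 0.0786 -0.0001  0.0012]
```

View pics/w23.png

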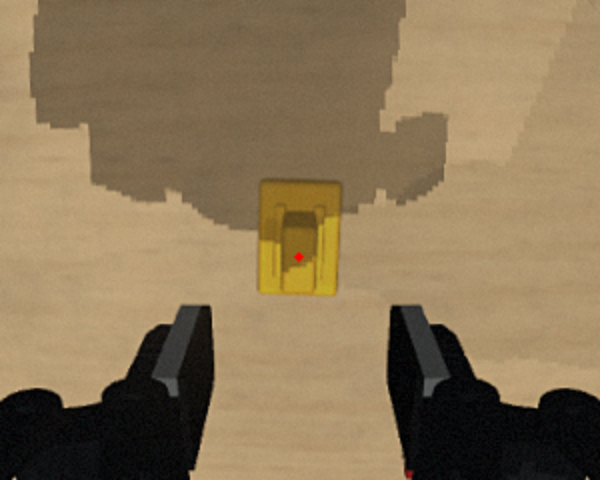

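Call:
{"api": "servo_tool", "payload": {
  "series": [
    [0.03,0,0,0,0,0,0],
    [0.03,0,0,0,0,0,0],
    [0.011,0,0,0,0,0,0],
    [0.005,0,-0.001,0,0,0,0],
    [0,0,0,0,0,0,0],
    [0,0,0,0,0,0,0]
  ]
}}

```text
t: 44.15
tool_pos: [0.6859, -0.0692, 0.0178]
eef_rot: [-0.019, 1.568, 0.019]
wrist_force: [1.0, 0.1, 0.3]
opening: 0.0428
```

Call:
{"api": "servo_tool", "payload": {
  "series": [
    [0.005,0,0,0,0,0,0],
    [0,0,0,0,0,0,0],
    [0,0,0,0,0,0,-1],
    [0,0,0,0,0,0,-1],
    [0,0,0,0,0,0,-1],
    [0,0,0,0,0,0,-1],
    [0,0,0,0,0,0,-1],
    [0,0,0,0,0,0,-1],
    [0,0,0,0,0,0,-1]
  ]
}}

```text
t: 45.05
tool_pos: [0.685, -0.0691, 0.0115]
eef_rot: [-0.019, 1.57, 0.019]
wrist_force: [0.2, 0.4, 4.3]
opening: 0.0103
```

Call:
{"api": "servo_tool", "payload": {
  "series": [
    [-0.01,0,0,0,0,0,-1],
    [-0.03,0,0,0,0,0,-1],
    [-0.04,0,0,0,0,0,-1],
    [-0.04,0,0,0,0,0,-1],
    [0,0,0,0,0,0,-1],
    [0,0,0,0,0,0,-1]
  ]
}}

```text
t: 45.65
tool_pos: [0.6852, -0.0691, 0.1324]
eef_rot: [-0.019, 1.569, 0.019]
wrist_force: [0.8, -0.3, -1.7]
opening: 0.0105
```

```bash
python3 go.py 0.496 -0.0895 0.07 -2.7
```

```text
t 45.6 pos [ 0.6852 -0.0691  0.1324] open 0.0105 q6 -1.80 F [ 0.8 -0.3 -1.7]
tilt x: [ 0.002 -0.    -1.   ]
shift tool [ 0.0621 -0.0158 -0.1897] world [-0.1892 -0.0204 -0.0624]
turn about tool x (down): 0.071 q6 now -1.8
shift after turn [ 0.0621 -0.0293 -0.1881]
```

Call:
{"api": "servo_tool", "payload": {
  "series": [
    [0,0,0,0.071,0,0,-1],
    [0,-0.006,-0.038,0,0,0,-1],
    [0,-0.006,-0.038,0,0,0,-1],
    [0,-0.006,-0.038,0,0,0,-1],
    [0,-0.006,-0.037,0,0,0,-1],
    [0,-0.005,-0.036,0,0,0,-1],
    [0.03,0,0,0,0,0,-1],
    [0.03,0,0,0,0,0,-1],
    [0,0,0,0,0,0,-1],
    [0,0,0,0,0,0,-1]
  ]
}}

```text
t: 46.65
tool_pos: [0.4951, -0.0888, 0.0701]
eef_rot: [0.038, 1.574, -0.036]
wrist_force: [-0.6, 0.6, -0.5]
opening: 0.0104
```

```bash
python3 chk.py 0.496 -0.0895 0.0165 -2.7 0.03 pics/w24.png
```

```text
t 46.6 pos [ 0.4951 -0.0888  0.0701] open 0.0104 q6 -1.84 F [-0.6  0.6 -0.5]
tilt x: [-0.004  0.001 -1.   ]
shift tool [ 0.0536 -0.0008  0.0012] world [ 0.0009 -0.0007 -0.0536]
turn about tool x (down): 0.0 q6 now -1.84
shift after turn [ 0.0536 -0.0008  0.0012]
```

View pics/w24.png

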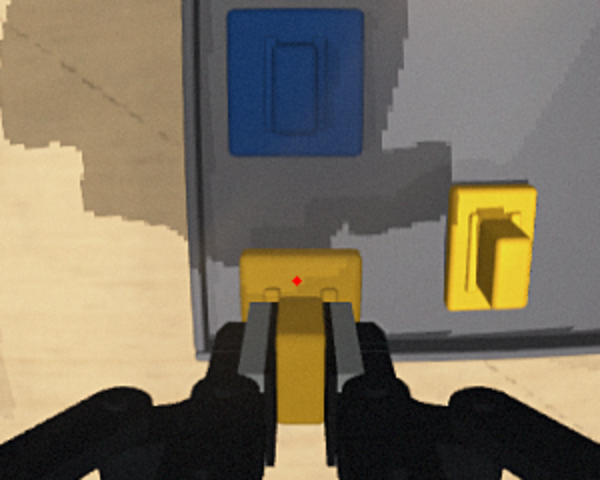

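Call:
{"api": "servo_tool", "payload": {
  "series": [
    [0.02,0,0,0,0,0,-1],
    [0.02,0,0,0,0,0,-1],
    [0.007,0,-0.001,0,0,0,-1],
    [0.005,0,-0.001,0,0,0,-1],
    [0.002,0,0,0,0,0,-1],
    [0,0,0,0,0,0,-1],
    [0,0,0,0,0,0,-1]
  ]
}}

```text
t: 47.4
tool_pos: [0.4951, -0.0893, 0.0178]
eef_rot: [0.036, 1.569, -0.037]
wrist_force: [0.9, -0.2, -1.3]
opening: 0.0106
```

Call:
{"api": "servo_tool", "payload": {
  "series": [
    [0,0,0,0,0,0,-0.5],
    [0,0,0,0,0,0,-0.3],
    [0,0,0,0,0,0,-0.3],
    [-0.02,0,0,0,0,0,-0.3],
    [-0.04,0,0,0,0,0,0],
    [-0.04,0,0,0,0,0,0],
    [-0.04,0,0,0,0,0,0],
    [-0.04,0,0,0,0,0,0],
    [0,0,0,0,0,0,0],
    [0,0,0,0,0,0,0]
  ]
}}

```text
t: 48.4
tool_pos: [0.4951, -0.0893, 0.1981]
eef_rot: [0.036, 1.568, -0.037]
wrist_force: [0.3, -0.7, 0.3]
opening: 0.0425
```

Call:
{"api": "servo_tool", "payload": {
  "series": [
    [-0.03,-0.03,0,0,0,0,0],
    [0,-0.035,0,0,0,0,0],
    [0,-0.035,0,0,0,0,0],
    [0,-0.035,0,0,0,0,0],
    [0,-0.035,0,0,0,0,0],
    [0,0,0,0,0,0,0],
    [0,0,0,0,0,0,0]
  ]
}}

```text
t: 49.1
tool_pos: [0.4855, -0.2587, 0.2252]
eef_rot: [0.04, 1.574, -0.036]
wrist_force: [-0.2, 0.8, -0.8]
opening: 0.0424
```

```bash
python3 - <<'E'
from h import *
c=cam("wrist"); cv2.imwrite("pics/w25.png",c["img"][:,:,::-1]); print(r.state()["tool_pos"])
i=c["img"][60:160,200:310,::-1]; cv2.imwrite("pics/w25d.png",cv2.resize(i,None,fx=6,fy=6,interpolation=cv2.INTER_CUBIC))
c=cam("top"); crop(c,130,140,440,310,2.5,"pics/t25.png")
E
```

```text
[ 0.4855668  -0.2579108   0.22544535]
```

View pics/w25.png

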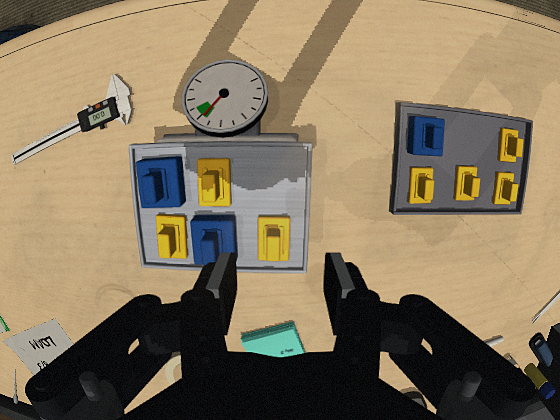

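View pics/w25d.png

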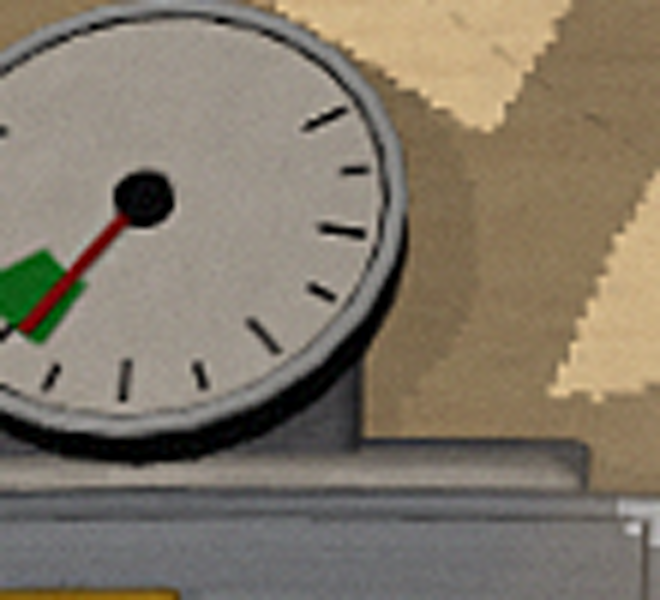

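View pics/t25.png

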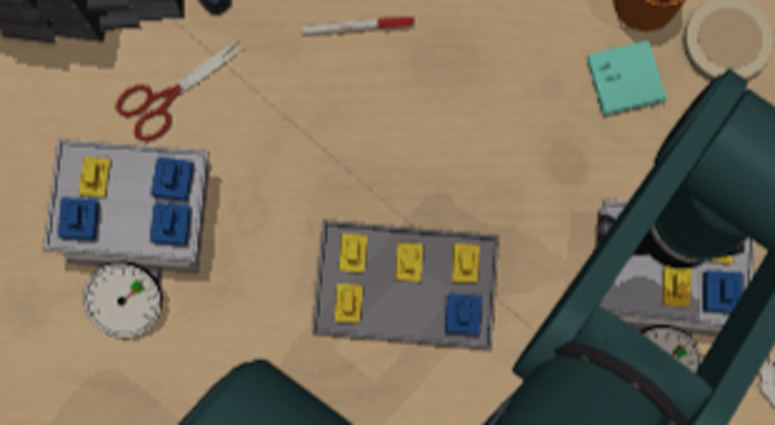

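```bash
python3 - <<'E'
import cv2
i=cv2.imread("pics/w13f.png"); cv2.imwrite("pics/w13d.png",cv2.resize(i[20:110,190:295],None,fx=6,fy=6,interpolation=cv2.INTER_CUBIC))
from h import *
c=cam("top"); crop(c,140,240,230,290,8,"pics/t26.png")
E
```

```text
(no output)
```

View pics/w13d.png

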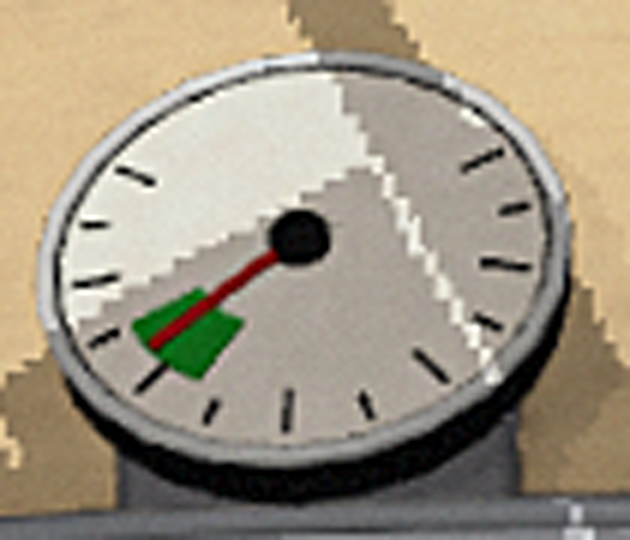

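View pics/t26.png

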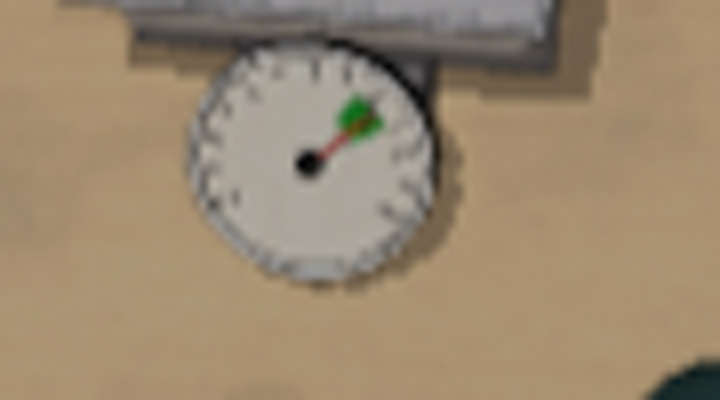

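```bash
python3 -c "
from rig import r
print(r.state()['t'],r.hand_in())"
```

```text
the job is handed in; nothing more can be done
49.25 None
```

Both needles now rest in the green, and I handed the job in at about 49 s.

- **Overloaded scale:** I took one blue casting off and put it in the tray. The needle now reads about 38.6 mm. Green is 37 to 45 mm, so it is inside but only about 1.6 mm above the lower edge.
- **Underloaded scale:** I added the loose blue casting and one yellow. Its needle reads about 42 mm, near the middle of the green.
- **Tray:** The other four loose yellow castings joined the blue one. All five lie flat in the tray in the last top and wrist pictures.
- **Knocked casting:** One yellow was knocked about 25 mm aside as I went for it. I found it again with the wrist camera and gripped it in its new place.

In the last pictures no castings were left on the desk. The scissors, note pad and marker looked unmoved, judged by eye. The gripper was clear of everything at hand-in.

No final check failed. One oblique wrist view had made the underloaded scale's needle look low in the green, but the close-up and the last top picture both put it inside.

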